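# Fold the splash guard in round the frying pan

### The job

Get the hob ready for frying. The salt shaker and the pepper mill stand in the way of the splash guard's wings: put each upright, fully home, in the well of the wooden block that fits it. Then fold the guard's left wing forward until it is square (90 degrees) to the back panel, and the right wing forward only as far as 120 degrees between it and the back panel, clear of the pan handle; let go of both wings so that they hold there by themselves, and leave the pan and everything else where it is.

Things in the scene. Friction and masses are not known exactly. Their poses are not given: they have to be found in the camera images.
- guard: Folding splash guard, aluminium sheet in a frame of 10 mm round steel tube, upright behind the frying pan; heavy foot, does not move. Origin: on the hob under the middle of the back panel; x square to the panel, away from the robot; y along it to the left; z up. Back panel 200 mm wide, top edge 160 mm high. Vertical hinges at x = 0, y = +110 mm (left) and -110 mm (right), each carrying a wing.
- wing_left (a joint): Angle of the left (+y) wing, rad: 0 = in line with the back panel (180 degrees between them), growing as it swings forward (guard -x, to the robot); 1.571 = 90 degrees between them. Range -0.25 to 1.75. Stiff friction hinge (0.22 N m), stays where it is left. At value a, a point of the wing d from the hinge lies at guard x = -d sin a, y = 110 mm + d cos a.
- wing_right (a joint): Angle of the right (-y) wing, rad: 0 = in line with the back panel, growing as it swings forward (guard -x); 1.047 = 120 degrees between wing and back panel. Range -0.25 to 1.75. Stiff friction hinge (0.22 N m), stays where it is left. At value a, a point of the wing d from the hinge lies at guard x = -d sin a, y = -110 mm - d cos a.
- wing_left_top (a point): Point on the left wing's top edge, 100 mm out from its hinge, 160 mm above the hob; y axis along the wing, away from the hinge. The wing is an upright 3 mm sheet in a frame of 10 mm round tube, from the hinge to 175 mm out, from 5 to 160 mm above the hob; its top tube can be pinched across from above.
- wing_right_top (a point): The same point on the right wing, 100 mm out from its hinge, 160 mm above the hob; its y axis runs along the wing, towards the hinge. Same wing size.
- wing_left_hinge (a point): Top of the left hinge's axis (vertical), 160 mm above the hob.
- wing_right_hinge (a point): Top of the right hinge's axis (vertical), 160 mm above the hob.
- pepper_mill: Pepper mill of dark turned wood, round, 150 mm tall, foot 58 mm across, round head 50 mm across between 109 and 139 mm above the foot (grip it there), small 12 mm knob on top; about 0.18 kg. Origin: centre of the underside, z up its axis. It stands in the swing of one of the wings.
- salt_shaker: Salt shaker, plain glass with a light domed cap, round, 90 mm tall, body 44 mm across up to 66 mm, then tapering to a cap about 34 mm across; about 0.1 kg. Origin: centre of the underside, z up its axis. It stands in the swing of the other wing.
- caddy: Seasoning block of plain wood on the left of the hob, 160 x 84 x 45 mm, heavy, does not move, with two round wells in its top: a 70 mm one and a 56 mm one, both 35 mm deep (floor 10 mm above the hob), rims chamfered 3 mm. Origin: centre of the underside, x along its 160 mm length.
- mill_well (a point): Centre of the mouth of the larger well (70 mm across), for the pepper mill: on top of the block, 45 mm above the hob, at x = +37 mm of the block. z up.
- salt_well (a point): Centre of the mouth of the smaller well (56 mm across), for the salt shaker: 45 mm above the hob, at x = -41 mm of the block. z up.
- pan: Dark frying pan standing in front of the back panel, 170 mm across the rim, 42 mm high; black handle along its own -y, 22 mm wide, out to 228 mm from the centre and up to 75 mm above the hob, pointing to the right and front. Origin: centre of the underside. Leave it where it is.
- honey_jar: Low jar with a grey lid, 63 mm across, 95 mm tall, behind the back panel. Leave it.
- tumbler: Glass tumbler, 80 mm across, 91 mm tall, behind the left wing. Leave it.
Mind the look-alikes: they are no part of the job. Leave any green or orange look-alike of the salt_shaker alone.

How it is judged:
On the way, in this order (a step that is already met when the one before it is completed fails the run):
1. salt shaker and pepper mill each upright and fully down in its own well (horizontal distance between pepper_mill and mill_well below 0.01 m and z of pepper_mill in the frame of mill_well below -0.03 m and horizontal distance between salt_shaker and salt_well below 0.01 m and z of salt_shaker in the frame of salt_well below -0.03 m and angle between each of pepper_mill, salt_shaker's own z axis and vertical below 0.1 rad), for 0.2 s.
2. both wings stand at their angles, not touched (value of joint wing_left between 1.471 and 1.671 rad and value of joint wing_right between 0.947 and 1.147 rad and contact force between each of the arm, the fingers and guard below 0.5 N), for 0.3 s.
At the end, for the whole second after the job is handed in: Mill in the large well, salt in the small one, each upright (0.1 rad), centred within 10 mm, at least 30 mm deep; left wing at 90 degrees to the back panel (joint 1.571), right wing at 120 (joint 1.047), each within 0.1 rad; all released and at rest (all of step 1 and value of joint wing_left between 1.471 and 1.671 rad and value of joint wing_right between 0.947 and 1.147 rad and velocity of joint wing_left between -0.03 and 0.03 rad/s and velocity of joint wing_right between -0.03 and 0.03 rad/s and linear speed of each of pepper_mill, salt_shaker below 0.02 m/s); the robot touches nothing.
It fails at once if pan pushed more than 25 mm (distance of pan from where it was at the start of the episode above 0.025 m).
It fails at once if a bystander pushed more than 25 mm (distance of any of honey_jar, tumbler from where it was at the start of the episode above 0.025 m).
It fails at once if salt shaker or pepper mill tipped over (angle between any of pepper_mill, salt_shaker's own z axis and vertical above 0.7 rad).
It also fails if it takes over 69 s, if anything falls off the work surface, if the arm or the gripper's body presses on something with over 40 N, if the wrist force passes 120 N, or if a joint passes its speed limit or range.

### The arm

A 6-joint arm with a two-finger parallel gripper is mounted at the origin on a cart in front of the work surface, level with it; the furniture and walls round the work are solid. World frame = base frame: x ahead of the robot, y to its left, z up, the work surface at z = 0. Lengths are in m, angles in rad, forces in N, time in s.
With the tool pointing down it reaches from about 0.375 to 0.9 m from the base axis. Payload 3.1 kg.
Tool frame: the origin (TCP) lies midway between the tips of the shut fingers; the grasp point (between the pads) lies robot.grip_point_offset behind it (robot.grip_point_offset is the distance from the TCP to the grasp point, in m); z points along the fingers, y is the direction in which the jaws open and shut (so a half turn about z gives the same grasp; the last joint's range is limited). The gripper opens to 87 mm and grips with 3 to 60 N. Pads are 19 mm wide; open, the fingers measure 117 mm over their backs; the gripper's body (75 mm by 190 mm) begins 51 mm behind the grasp point.
Start: joints at [1.04, 0.527, 1.433, -0, 1.181, -0.178], TCP at [0.216, 0.586, 0.223] pointing down, gripper open.
Joint ranges: [-3.08, 3.08], [-0.75, 2.2], [0.22, 2.44], [-1.43, 4.57], [0, 2.65], [-2.85, 2.85]. Speed limits (rad/s): [2.79, 2.79, 3.14, 3.14, 3.14, 3.14].

### API

Orientations are given as a unit quaternion [x, y, z, w].
In Python, from rig import robot, cams, hand_in gives the robot as it stands. The module is installed in compiled form; this text tells all that it offers.
- The arm moves only by the tool send_rows, never from a script. Its argument "steps" is one flat list of numbers, 5 for each row, row after row: the finger opening in m, from 0 to 0.087, then the shift along the tool's x, y, z in m, then the turn about the tool's z in rad. A call has 1 to 8 rows; each row is the pose to reach, as a shift and turn from the pose measured when the call began, along the tool's axes at that moment; what a row does not reach only later rows make up. A row lasts 1/8 s, in which the tool goes at most 62.5 mm and 10.7 degrees, less where a joint would pass 70% of its speed; a pose out of reach is approached as far as the arm can. A call with a gripper value outside its range is refused whole. The fingers move at their own pace and stop on an object; "force" is the grip in N (left out, the last holds). Time passes only in rows, so rows that repeat a pose let the fingers close. It gives the time, the measured TCP pose, the force and the opening at its end, in the units of the state.
- robot.get_obs(): the state, without advancing time (a new reading comes with each control period).
- cams.camera(name): name is "scene" or "top" or "wrist"; returns a dict with "color" (420x560x3 uint8, red, green, blue), "range_z" (420x560 float32, m along the optical axis (not along the pixel's ray), 0 where there is no reading), "intrinsics" (3x3 intrinsics, pixels), "extrinsics" (4x4, takes a point from camera to world coordinates). Camera axes: x right, y down, z forward; pixel columns grow to the right and rows downward; lengths in m; the calibration is good to about 2 mm. The wrist camera is an equidistant fisheye: a pixel r from the principal point sees the ray r / f radians off the axis. A picture is of the moment at which its call begins.
- hand_in(): hands the job in, once; it reports no verdict.
The state is a dict: "time": time; "q": joint angles; "joint_velocities": joint speeds; "joint_torque": joint torques, N m; "position": TCP position; "tool_rot": TCP orientation; "ft_force": force on the tool from outside, world axes, zero at the start; "moment": the same for the moment, N m; "grip_width": finger opening in m.
Only numpy, scipy, OpenCV 4.12 (cv2) and the standard library are available. Lean on these libraries where they do the work, as an engineer would, in place of code of your own. Each camera call takes 0.05 s, during which the arm holds its last target.

## Working session

There is one attempt and no reset: what is moved stays moved. The work goes in short steps, Python scripts to look and compute and a tool call to move; the robot and the scene stay as the last step left them, time stands still between calls to the robot, and variables do not carry over. Pictures are saved under pics/ and viewed, and the job is handed in when it is done.

Besides the shell and the picture viewer there is one more tool, called as name(argument=value, ...) on one line, values as JSON. send_rows: Moves the arm, as the interface text tells. Its arguments: {"type":"object","properties":{"steps":{"type":"array","items":{"type":"number"}},"force":{"type":"number"}},"required":["steps"]}

```bash
mkdir -p pics; ls; cat > h.py <<'E'
import numpy as np,cv2
from rig import robot,cams,hand_in
def snap(n,f):
    c=cams.camera(n); cv2.imwrite(f'pics/{f}.png',c['color'][:,:,::-1]); np.savez(f'pics/{f}.npz',**c); return c
def cloud(c,fish=False):
    K=c['intrinsics'];d=c['range_z'];h,w=d.shape
    u,v=np.meshgrid(np.arange(w),np.arange(h))
    x=(u-K[0,2])/K[0,0];y=(v-K[1,2])/K[1,1]
    if fish:
        r=np.hypot(x,y);s=np.where(r>1e-9,np.tan(np.minimum(r,1.5))/np.maximum(r,1e-9),1);x=x*s;y=y*s
    P=np.stack([x*d,y*d,d],-1)
    E=c['extrinsics'];P=P@E[:3,:3].T+E[:3,3]
    P[d<=0]=np.nan
    return P
E
python3 - <<'E'
from h import *
o=robot.get_obs();print(o,robot.grip_point_offset)
for n in ['scene','top','wrist']:
    c=snap(n,n+'0');print(n,c['intrinsics'].round(1).tolist(),c['extrinsics'].round(3).tolist())
E
```

```text
pics
{'time': 0.0, 'q': array([ 1.03952113e+00,  5.28446953e-01,  1.43391468e+00, -8.13532510e-07,
        1.18139086e+00, -1.78484403e-01]), 'joint_velocities': array([ 0.00011538, -0.00157102, -0.00012089,  0.00092599, -0.00036532,
        0.00066943]), 'joint_torque': array([-3.12211869e-04, -4.40043640e+01, -1.76595908e+01,  6.34004991e-02,
        5.80443267e-02, -1.49971606e-04]), 'position': array([0.21553224, 0.58587442, 0.2215795 ]), 'tool_rot': array([ 1.75481797e-01,  9.84482084e-01, -1.01276101e-03, -3.74896102e-04]), 'ft_force': array([-0.38278377,  0.3286788 , -0.44056965]), 'moment': array([-0.01553051,  0.00265497,  0.0722039 ]), 'grip_width': 0.08692429940250129} 0.0187
scene [[413.8, 0.0, 276.6], [0.0, 413.8, 211.7], [0.0, 0.0, 1.0]] [[-0.879, -0.368, 0.302, 0.286], [-0.476, 0.66, -0.581, 0.681], [0.014, -0.655, -0.756, 0.988], [0.0, 0.0, 0.0, 1.0]]
top [[460.8, 0.0, 275.6], [0.0, 460.8, 206.7], [0.0, 0.0, 1.0]] [[0.022, -0.991, 0.128, 0.491], [-1.0, -0.021, 0.01, 0.0], [-0.007, -0.129, -0.992, 1.13], [0.0, 0.0, 0.0, 1.0]]
wrist [[325.2, 0.0, 273.1], [0.0, 325.2, 209.1], [0.0, 0.0, 1.0]] [[0.346, 0.896, 0.277, 0.139], [0.938, -0.33, -0.104, 0.615], [-0.002, 0.296, -0.955, 0.384], [0.0, 0.0, 0.0, 1.0]]
```

View pics/scene0.png

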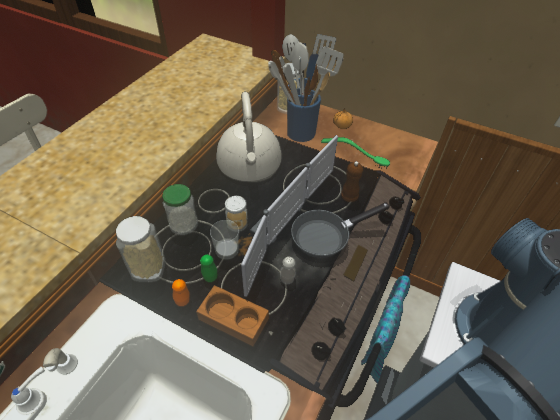

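View pics/top0.png

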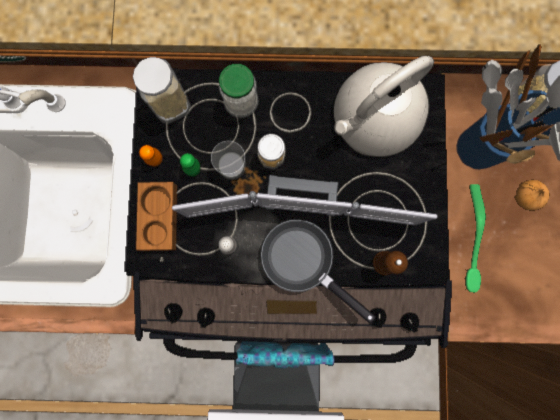

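View pics/wrist0.png

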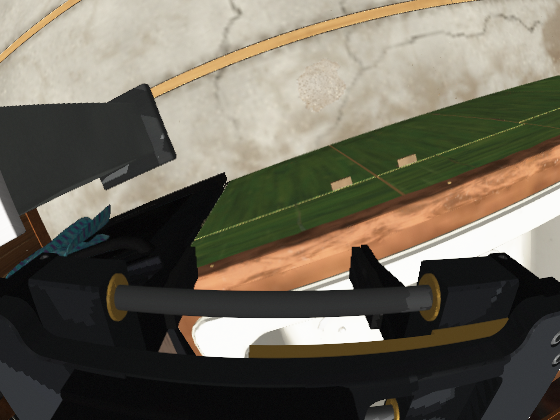

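The scene view shows the salt shaker at (288,268), the mill at (354,178) and the block at (232,315). In the top view they are at (226,245), (392,262) and (156,217). The guard runs from (175,208) to (435,216), with the pan at (296,256). Next I'll measure from the depth images.

```bash
cat > m.py <<'E'
from h import *
def ld(f): return dict(np.load(f'pics/{f}.npz'))
def circ(p):
    A=np.c_[2*p,np.ones(len(p))];s=np.linalg.lstsq(A,(p**2).sum(1),rcond=None)[0]
    return s[:2],np.sqrt(s[2]+s[:2]@s[:2])
E
python3 - <<'E'
from m import *
T=cloud(ld('top0'));S=cloud(ld('scene0'))
for n,(u,v) in dict(salt=(226,245),mill=(398,260),millbody=(385,262),caddyL=(157,201),caddyS=(155,233),rimmid=(156,217),pan=(296,256),handle=(350,300),hL=(253,200),hR=(355,207),tipL=(178,208),tipR=(433,215),jar=(271,145),hob=(250,290)).items(): print('top',n,T[v,u].round(4))
for n,(u,v) in dict(salt=(288,262),mill=(355,168),wellA=(217,305),wellB=(247,318)).items(): print('scene',n,S[v,u].round(4))
for N,P in(('T',T),('S',S)):
  for n,c,r in (('salt',T[245,226],.05),('mill',T[260,398],.06)):
    m=(np.hypot(P[...,0]-c[0],P[...,1]-c[1])<r)&(P[...,2]>.006)&(P[...,2]<.17)
    p=P[m]
    print(N,n,len(p),p.min(0).round(4),p.max(0).round(4))
  c=T[217,156]
  m=(abs(P[...,0]-c[0])<.1)&(abs(P[...,1]-c[1])<.1)&(abs(P[...,2]-.045)<.008)
  p=P[m]; print(N,'cad',len(p),np.median(p[:,2]),p.min(0),p.max(0))
  r=cv2.minAreaRect((p[:,:2]*1000).astype(np.float32));print(r)
  m=(P[...,2]>.154)&(P[...,2]<.172)&(P[...,0]>.45)&(P[...,0]<.75)&(abs(P[...,1])<.35)
  p=P[m];
  for lo in np.arange(-.34,.34,.04):
    q=p[(p[:,1]>=lo)&(p[:,1]<lo+.04)]
    if len(q): print(N,'guard',round(lo,2),len(q),q.mean(0).round(4))
E
```

```text
top salt [0.537  0.1214 0.0838]
top mill [ 0.5105 -0.2501  0.1509]
top millbody [ 0.5061 -0.2288  0.1243]
top caddyL [0.6447 0.3039 0.0086]
top caddyS [0.566  0.3053 0.0057]
top rimmid [0.6014 0.2946 0.0442]
top pan [ 0.5176 -0.0406  0.0027]
top handle [ 0.419  -0.1637  0.0564]
top hL [0.6366 0.0611 0.1168]
top hR [ 0.6193 -0.1574  0.1651]
top tipL [0.6097 0.217  0.1617]
top tipR [ 0.6065 -0.3231  0.1589]
top jar [0.7687 0.0245 0.095 ]
top hob [ 0.4331  0.0696 -0.0086]
scene salt [0.5375 0.1268 0.0868]
scene mill [ 0.5033 -0.2427  0.1349]
scene wellA [0.6583 0.2898 0.0129]
scene wellB [0.5721 0.2822 0.0094]
T salt 269 [0.5201 0.1035 0.0061] [0.5847 0.1684 0.0922]
T mill 708 [ 0.4789 -0.309   0.006 ] [ 0.5542 -0.2171  0.1513]
T cad 1396 0.04466806829470904 [0.52466881 0.19543416 0.03711196] [0.68715392 0.34330362 0.05231808]
((607.476806640625, 268.4944763183594), (160.77203369140625, 146.6226806640625), 2.1296050548553467)
T guard -0.34 66 [ 0.6063 -0.3147  0.1586]
T guard -0.3 82 [ 0.6103 -0.2803  0.1585]
T guard -0.26 86 [ 0.6148 -0.2404  0.1587]
T guard -0.22 89 [ 0.6193 -0.2009  
[... 708 characters left out ...]
16455078125), (161.434326171875, 144.13787841796875), 2.2771103382110596)
S guard -0.34 23 [ 0.6052 -0.3166  0.1582]
S guard -0.3 27 [ 0.6091 -0.2804  0.1584]
S guard -0.26 30 [ 0.6136 -0.2387  0.1584]
S guard -0.22 34 [ 0.6185 -0.2005  0.1584]
S guard -0.18 36 [ 0.6225 -0.1588  0.1609]
S guard -0.14 38 [ 0.6263 -0.1205  0.1582]
S guard -0.1 35 [ 0.6298 -0.0802  0.1588]
S guard -0.06 41 [ 0.6327 -0.0406  0.1587]
S guard -0.02 43 [ 6.361e-01 -4.000e-04  1.584e-01]
S guard 0.02 46 [0.6398 0.0398 0.1598]
S guard 0.06 49 [0.6379 0.0805 0.1596]
S guard 0.1 46 [0.6302 0.1209 0.1588]
S guard 0.14 54 [0.6228 0.1604 0.1586]
S guard 0.18 57 [0.6151 0.2007 0.1587]
S guard 0.22 18 [0.6106 0.2259 0.1584]
```

```bash
python3 -c "
import cv2
a=cv2.imread('pics/top0.png')[150:320,130:450];cv2.imwrite('pics/top0z.png',cv2.resize(a,None,fx=2.5,fy=2.5,interpolation=2))"
```

```text
(no output)
```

View pics/top0z.png

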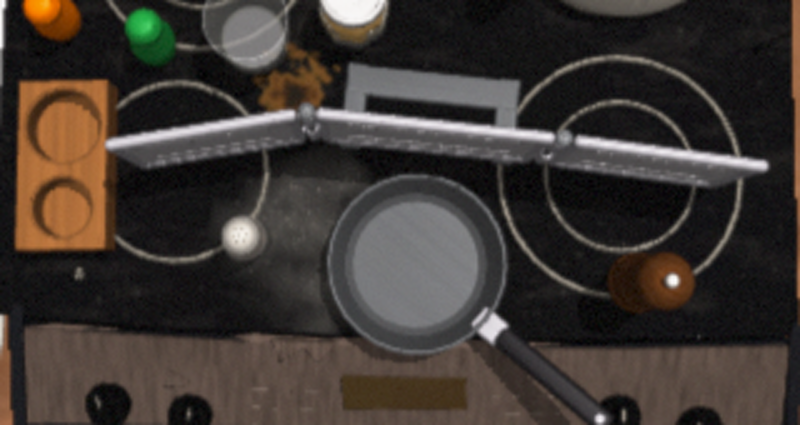

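```bash
python3 - <<'E'
from m import *
from scipy.optimize import least_squares
T=cloud(ld('top0'));S=cloud(ld('scene0'))
def fitc(p,r):
    f=lambda c:np.hypot(p[:,0]-c[0],p[:,1]-c[1])-r
    s=least_squares(f,p.mean(0)[:2],loss='soft_l1',f_scale=.001);return s.x,np.median(abs(s.fun))
for N,P in(('T',T),('S',S)):
  c=(.60,.30)
  q=P.reshape(-1,3);q=q[(q[:,1]>.24)&(q[:,1]<.36)&(abs(q[:,0]-.6)<.1)&(abs(q[:,2]-.045)<.003)]
  r=cv2.minAreaRect((q[:,:2]*1000).astype(np.float32));print(N,'cad',np.round(r[0],1),np.round(r[1],1),round(r[2],2),np.median(q[:,2]))
  # area mean of wells: hits below top
  for n,c,rad,lo,hi in (('salt',(.535,.1235),.022,.012,.062),('mill',(.505,-.243),.025,.113,.135),('millfoot',(.505,-.243),.029,.004,.02)):
    p=P.reshape(-1,3);p=p[(np.hypot(p[:,0]-c[0],p[:,1]-c[1])<.05)&(p[:,2]>lo)&(p[:,2]<hi)]
    if len(p)>8: print(N,n,len(p),fitc(p,rad),circ(p[:,:2]))
  p=P.reshape(-1,3)
  k=p[(np.hypot(p[:,0]-.505,p[:,1]+.245)<.05)&(p[:,2]>.1415)&(p[:,2]<.17)];print('knob',len(k),k.mean(0))
  k=p[(np.hypot(p[:,0]-.535,p[:,1]-.1235)<.05)&(p[:,2]>.072)&(p[:,2]<.12)];print('cap',len(k),k.mean(0),circ(k[:,:2]),k[:,2].max())
  for n,c,R in(('big',(.643,.296),.035),('small',(.565,.293),.028)):
    k=p[(np.hypot(p[:,0]-c[0],p[:,1]-c[1])<R+.0045)&(abs(p[:,2]-.045)<.003)]
    print(n,len(k),fitc(k,R+.003))
    k=p[(np.hypot(p[:,0]-c[0],p[:,1]-c[1])<R+.008)&(p[:,2]>.015)&(p[:,2]<.038)]
    print(' wall',len(k),fitc(k,R) if len(k)>5 else '')
    k=p[(np.hypot(p[:,0]-c[0],p[:,1]-c[1])<R+.008)&(p[:,2]<.015)];print(' floor',np.median(k[:,2]))
  # wings lines
  def line(lo,hi):
    q=p[(p[:,2]>.154)&(p[:,2]<.166)&(p[:,0]>.55)&(p[:,0]<.7)&(p[:,1]>lo)&(p[:,1]<hi)]
    a=np.polyfit(q[:,1],q[:,0],1);a=np.polyfit(*(q[abs(np.polyval(a,q[:,1])-q[:,0])<.006][:,[1,0]].T),1);return a
  L,B,R=line(.08,.24),line(-.13,.03),line(-.34,-.18);print(N,L,B,R,np.arctan(L[0])-np.arctan(B[0]),np.arctan(R[0])-np.arctan(B[0]))
  for W in(L,R):
    y=(W[1]-B[1])/(B[0]-W[0]);print('hinge x',np.polyval(B,y),'y',y)
  q=p[(p[:,2]>.156)&(p[:,2]<.166)&(p[:,0]>.55)&(p[:,0]<.7)];print(q[:,1].min(),q[:,1].max())
E
```

```text
T cad [606.2 298.5] [160.5  85.2] 2.09 0.044845378546274794
T salt 81 (array([0.54182094, 0.12731312]), np.float64(0.0013908661289396482)) (array([0.54064274, 0.12489148]), np.float64(0.019720634575261))
T mill 267 (array([ 0.50815454, -0.25492273]), np.float64(0.0038353800621244716)) (array([ 0.50769069, -0.25184307]), np.float64(0.020501361692655345))
T millfoot 107 (array([ 0.50815272, -0.25543466]), np.float64(0.0016161583849834855)) (array([ 0.50948509, -0.24292494]), np.float64(0.026806207399679535))
knob 28 [ 0.50699415 -0.25123951  0.14787638]
cap 179 [0.53990179 0.12240369 0.08497578] (array([0.5400998 , 0.12285829]), np.float64(0.012044084859684279)) 0.09221714611626064
big 161 (array([0.64274556, 0.29771883]), np.float64(0.0013008100454764415))
 wall 136 (array([0.64333372, 0.29895043]), np.float64(0.0009740285166752183))
 floor 0.010169802946185413
small 126 (array([0.56497286, 0.2950612 ]), np.float64(0.001543418363653546))
 wall 72 (array([0.56504198, 0.29718538]), np.float64(0.00035301420161051693))
 floor 0.00989972079971202
T [-0.18782286  0.65432483] [0.08412165 0.6
[... 821 characters left out ...]
53862461, 0.12305747]), np.float64(0.011628435803856712)) 0.09136776188171836
big 121 (array([0.6418821 , 0.29725766]), np.float64(0.001290259823710116))
 wall 128 (array([0.64204894, 0.2982223 ]), np.float64(0.0006233797545684566))
 floor 0.009776026472056387
small 109 (array([0.56451761, 0.29470868]), np.float64(0.0014732580664642038))
 wall 100 (array([0.56414085, 0.29551159]), np.float64(0.0005056988663238744))
 floor 0.010027410335115228
S [-0.18574096  0.65247082] [0.0810295  0.63610413] [0.11564574 0.64138544] -0.26450096258452 0.034281440343158984
hinge x 0.6410753851930248 y 0.06135123380115732
hinge x 0.6237416572680549 y -0.15256749599796757
-0.7293020281732208 0.22976925612419474
```

```bash
cat > g.py <<'E'
import sys
from h import *
from scipy.spatial.transform import Rotation as Ro
def pose():
    o=robot.get_obs();R=Ro.from_quat(o['tool_rot']).as_matrix();return o,R,o['position']
def go(*tg):
    o,R,p=pose();yaw=np.degrees(np.arctan2(R[1,1],R[0,1]))
    print('t',round(o['time'],2),'p',p.round(4),'yaw',round(yaw,1),'w',round(o['grip_width'],4),'f',o['ft_force'].round(1),'z',R[:,2].round(4),'q6',round(o['q'][5],2))
    for t in tg:
        d=R.T@(np.array(t[:3])-p);print(t,'->',d.round(4).tolist(),round(np.radians(-((t[3]-yaw+180)%360-180)),3))
E
python3 -c "
from g import *
go((.5395,.1232,.16,90))"
```

```text
t 0.15 p [0.2156 0.586  0.2218] yaw 69.8 w 0.0871 f [-0.4 -1.3  0.5] z [-9.0e-04 -1.5e-03 -1.0e+00] q6 -0.18
(0.5395, 0.1232, 0.16, 90) -> [-0.4639, -0.3223, 0.0622] -0.353
```

send_rows(steps=[0.087,-0.058,-0.0403,0.02,-0.05,0.087,-0.116,-0.0806,0.02,-0.1,0.087,-0.174,-0.1209,0.02,-0.15,0.087,-0.232,-0.161,0.02,-0.2,0.087,-0.29,-0.2015,0.02,-0.25,0.087,-0.348,-0.2418,0.02,-0.3,0.087,-0.406,-0.282,0.02,-0.353,0.087,-0.464,-0.322,0.02,-0.353], force=20)

```text
time: 1.15
position: [0.5018, 0.177, 0.2021]
tool_rot: [-0.0, 1.0, -0.001, -0.0]
ft_force: [0.0, 1.4, -0.7]
grip_width: 0.0872
```

```bash
python3 -c "
from g import *
go((.5395,.1232,.1,90),(.5395,.1232,.042,90))
snap('wrist','w1');snap('top','t1')"
```

```text
t 1.15 p [0.5018 0.177  0.2021] yaw 90.0 w 0.0872 f [ 0.   1.4 -0.7] z [-9.0e-04 -1.2e-03 -1.0e+00] q6 -1.44
(0.5395, 0.1232, 0.1, 90) -> [-0.0378, -0.0537, 0.1021] 0.0
(0.5395, 0.1232, 0.042, 90) -> [-0.0378, -0.0536, 0.1601] 0.0
```

View pics/w1.png

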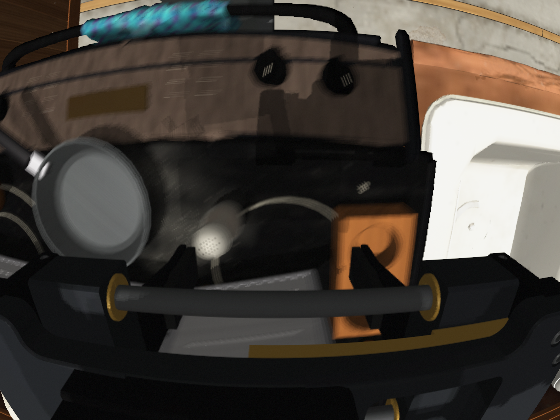

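The wrist view shows the salt cap at (212,243), left of the finger gap, and the salt well at about (375,240). I'll use it as an independent check on the salt position.

```bash
python3 -c "
from m import *
P=cloud(ld('w1'),True).reshape(-1,3)
k=P[(np.hypot(P[:,0]-.5395,P[:,1]-.1232)<.04)&(P[:,2]>.072)&(P[:,2]<.12)];print(len(k),k.mean(0),circ(k[:,:2]),k[:,2].max())
k=k[k[:,2]>.086];print(k.mean(0))
q=P[(P[:,1]>.24)&(P[:,1]<.36)&(abs(P[:,0]-.6)<.1)&(abs(P[:,2]-.045)<.003)];print(len(q),q.min(0),q.max(0))
"
```

```text
979 [0.53508211 0.12399716 0.08483278] (array([0.53658572, 0.12331353]), np.float64(0.011719601157987612)) 0.09130034378369539
[0.53830628 0.12251446 0.08825302]
2931 [0.52298787 0.25318815 0.04200268] [0.68633606 0.3409871  0.04763009]
```

Agrees: salt at (0.539, 0.123). Now moving over it and straight down.

send_rows(steps=[0.087,-0.0375,-0.0537,0.0,0.0,0.087,-0.0375,-0.0537,0.0,0.0,0.087,-0.0375,-0.0537,0.04,0.0,0.087,-0.0375,-0.0537,0.09,0.0,0.087,-0.0375,-0.0537,0.13,0.0,0.087,-0.0375,-0.0537,0.16,0.0,0.087,-0.0375,-0.0537,0.16,0.0,0.06,-0.0375,-0.0537,0.16,0.0], force=20)

```text
time: 2.25
position: [0.5435, 0.1201, 0.0434]
tool_rot: [0.003, 1.0, -0.001, 0.002]
ft_force: [-0.4, 0.9, 0.3]
grip_width: 0.083
```

```bash
python3 -c "
from g import *
go((.539,.1232,.042,90))
snap('wrist','w2');"
```

```text
t 2.25 p [0.5435 0.1201 0.0434] yaw 89.6 w 0.083 f [-0.4  0.9  0.3] z [ 0.0043 -0.0027 -1.    ] q6 -1.54
(0.539, 0.1232, 0.042, 90) -> [0.0046, 0.0031, 0.0014] -0.006
```

View pics/w2.png

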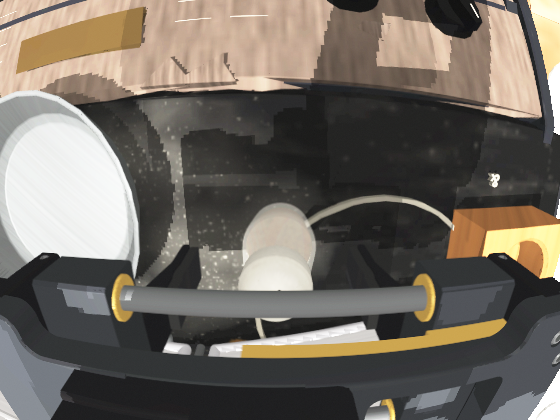

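The shaker at (279,260) is between the fingers. A small correction, then close.

send_rows(steps=[0.083,0.0046,0.0031,0.001,0.0,0.06,0.0046,0.0031,0.001,0.0,0.03,0.0046,0.0031,0.001,0.0,0.02,0.0046,0.0031,0.001,0.0,0.02,0.0046,0.0031,0.001,0.0,0.02,0.0046,0.0031,0.001,0.0], force=20)

```text
time: 3.05
position: [0.5395, 0.123, 0.0428]
tool_rot: [0.003, 1.0, -0.001, 0.003]
ft_force: [0.2, -0.1, 0.3]
grip_width: 0.0413
```

```bash
python3 -c "
from g import *
go((.539,.1232,.2,90),(.5647,.2963,.2,45),(.5647,.2963,.054,45))"
```

```text
t 3.05 p [0.5395 0.123  0.0428] yaw 89.6 w 0.0413 f [ 0.2 -0.1  0.3] z [ 0.0054 -0.0028 -1.    ] q6 -1.54
(0.539, 0.1232, 0.2, 90) -> [-0.0004, -0.0003, -0.1572] -0.006
(0.5647, 0.2963, 0.2, 45) -> [-0.025, 0.173, -0.1576] 0.779
(0.5647, 0.2963, 0.054, 45) -> [-0.0242, 0.1734, -0.0116] 0.779
```

send_rows(steps=[0.02,0.0,0.0,-0.04,0.0,0.02,0.0,0.0,-0.09,0.0,0.02,0.0,0.0,-0.13,0.0,0.02,-0.005,0.035,-0.157,0.16,0.02,-0.012,0.08,-0.157,0.32,0.02,-0.02,0.125,-0.157,0.48,0.02,-0.025,0.173,-0.157,0.64,0.02,-0.025,0.173,-0.157,0.779])

```text
time: 4.05
position: [0.5644, 0.2998, 0.1989]
tool_rot: [0.383, 0.924, 0.0, 0.003]
ft_force: [1.1, -1.0, -0.8]
grip_width: 0.0323
```

```bash
python3 -c "
from g import *
go((.5647,.2963,.10,45),(.5647,.2963,.054,45))
snap('wrist','w3');snap('scene','s3')"
```

```text
t 4.05 p [0.5644 0.2998 0.1989] yaw 45.0 w 0.0323 f [ 1.1 -1.  -0.8] z [ 0.0057 -0.0017 -1.    ] q6 -0.47
(0.5647, 0.2963, 0.1, 45) -> [-0.0021, -0.0025, 0.0989] -0.001
(0.5647, 0.2963, 0.054, 45) -> [-0.0019, -0.0027, 0.1449] -0.001
```

View pics/w3.png

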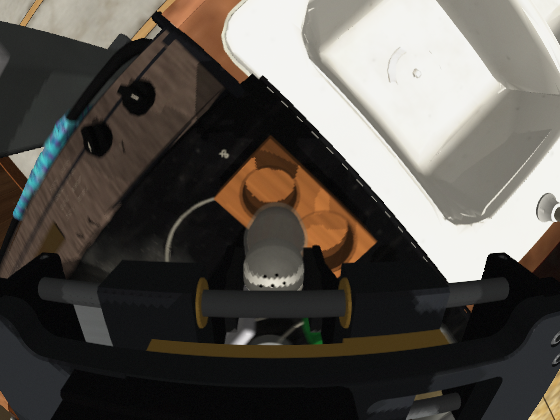

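View pics/s3.png

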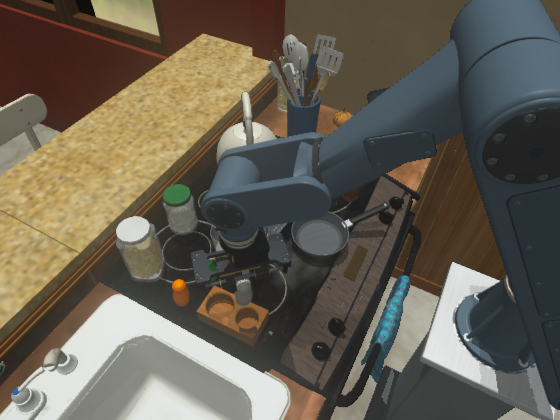

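The opening has shrunk from 41 to 32 mm: the shaker has slid down in the grip, and the pads now hold the cap. In the wrist view the body is at (275,235) and the cap at (275,275). I'll measure where it hangs.

```bash
python3 -c "
from m import *
for f,fi in(('w3',True),('s3',False)):
  P=cloud(ld(f),fi).reshape(-1,3)
  k=P[(np.hypot(P[:,0]-.5645,P[:,1]-.298)<.04)&(P[:,2]>.055)&(P[:,2]<.26)]
  print(f,len(k))
  for lo in np.arange(.06,.26,.01):
    q=k[(k[:,2]>=lo)&(k[:,2]<lo+.01)]
    if len(q)>5: print(round(lo,3),len(q),q.mean(0).round(4),q[:,:2].min(0).round(4),q[:,:2].max(0).round(4),circ(q[:,:2])[0].round(4),circ(q[:,:2])[1].round(4))
"
python3 -c "
import cv2
a=cv2.imread('pics/s3.png')[220:350,170:330];cv2.imwrite('pics/s3z.png',cv2.resize(a,None,fx=4,fy=4,interpolation=2))"
```

```text
w3 7769
0.13 69 [0.5569 0.3128 0.1365] [0.549  0.2974] [0.5749 0.3198] [0.5688 0.3002] 0.0196
0.14 105 [0.5567 0.3139 0.145 ] [0.5477 0.2974] [0.5723 0.3207] [0.5686 0.2999] 0.0205
0.15 187 [0.5554 0.3128 0.156 ] [0.5465 0.2877] [0.5825 0.3215] [0.5681 0.2998] 0.0214
0.16 468 [0.5569 0.3114 0.1653] [0.5465 0.2871] [0.5825 0.3214] [0.5676 0.2999] 0.0204
0.17 506 [0.5574 0.3103 0.175 ] [0.5478 0.2859] [0.5796 0.3198] [0.5675 0.2995] 0.0191
0.18 525 [0.5577 0.3089 0.185 ] [0.549  0.2872] [0.5769 0.3179] [0.5672 0.2993] 0.0174
0.19 344 [0.558  0.3095 0.1947] [0.5393 0.2904] [0.5773 0.3255] [0.5675 0.2981] 0.0181
0.2 1006 [0.5579 0.3073 0.2063] [0.5389 0.2825] [0.5825 0.3264] [0.5643 0.3008] 0.0175
0.21 2432 [0.5619 0.3034 0.2153] [0.5387 0.2833] [0.5817 0.3265] [0.56   0.3052] 0.0127
0.22 564 [0.5587 0.3067 0.2249] [0.5378 0.2871] [0.5785 0.3272] [0.5524 0.3129] 0.0222
0.23 594 [0.5571 0.3079 0.2354] [0.5362 0.2827] [0.5827 0.3292] [0.5491 0.3161] 0.025
0.24 740 [0.5631 0.3024 0.2456] [0.5365 0.2788] [0.5873 0.3291] [0.5592 0.306 ] 0.0231
0.25 229 [0.566  0.2984 0.2553] [0.5453 0.2786] [
[... 373 characters left out ...]
 0.2963] 0.0204
0.17 55 [0.5596 0.3074 0.1751] [0.5479 0.2852] [0.5813 0.3153] [0.5671 0.2963] 0.0185
0.18 46 [0.5577 0.3059 0.1849] [0.5489 0.2889] [0.575 0.314] [0.5657 0.297 ] 0.0159
0.19 38 [0.5587 0.3067 0.1952] [0.5402 0.2866] [0.574  0.3225] [0.5672 0.2954] 0.0183
0.2 74 [0.5576 0.3035 0.2059] [0.5387 0.2796] [0.5788 0.322 ] [0.5645 0.2976] 0.0175
0.21 131 [0.5615 0.2995 0.2146] [0.539  0.2796] [0.5802 0.3216] [0.5591 0.3015] 0.013
0.22 24 [0.5545 0.3004 0.2243] [0.5392 0.286 ] [0.5749 0.3226] [0.5506 0.311 ] 0.0234
0.23 11 [0.5467 0.2919 0.2352] [0.5389 0.2823] [0.5708 0.3157] [0.5569 0.3012] 0.0182
0.24 16 [0.5526 0.288  0.246 ] [0.5398 0.2799] [0.578  0.3096] [0.5572 0.3025] 0.0202
```

View pics/s3z.png

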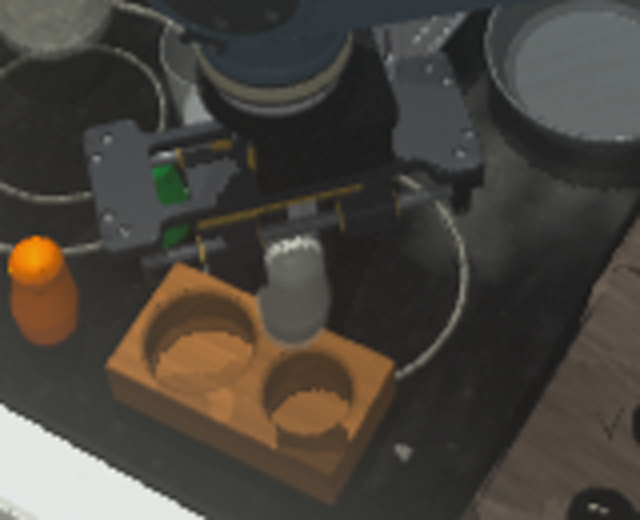

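The shaker hangs upright with its bottom at z≈0.132, about 67 mm below the TCP. Its centre is about (0.5675, 0.298), so it needs a 3–4 mm shift for the well. Lowering gently to just above the floor.

send_rows(steps=[0.02,0.0014,-0.0035,0.01,0.0,0.02,0.0014,-0.0035,0.025,0.0,0.02,0.0014,-0.0035,0.04,0.0,0.02,0.0014,-0.0035,0.055,0.0,0.02,0.0014,-0.0035,0.065,0.0,0.02,0.0014,-0.0035,0.07,0.0,0.02,0.0014,-0.0035,0.072,0.0,0.02,0.0014,-0.0035,0.072,0.0])

```text
time: 5.15
position: [0.5611, 0.2955, 0.1269]
tool_rot: [0.382, 0.924, -0.001, 0.003]
ft_force: [0.4, -0.6, -1.0]
grip_width: 0.0323
```

```bash
python3 -c "
from g import *
go()
snap('wrist','w4');snap('scene','s4')
from m import *
for f,fi in(('w4',True),('s4',False)):
  P=cloud(ld(f),fi).reshape(-1,3)
  k=P[(np.hypot(P[:,0]-.565,P[:,1]-.298)<.032)&(P[:,2]>.052)&(P[:,2]<.20)]
  print(f,len(k))
  for lo in np.arange(.05,.17,.01):
    q=k[(k[:,2]>=lo)&(k[:,2]<lo+.01)]
    if len(q)>5: print(round(lo,3),len(q),circ(q[:,:2])[0].round(4),circ(q[:,:2])[1].round(4))
a=cv2.imread('pics/s4.png')[220:350,170:330];cv2.imwrite('pics/s4z.png',cv2.resize(a,None,fx=4,fy=4,interpolation=2))"
```

```text
t 5.15 p [0.5611 0.2955 0.1269] yaw 45.1 w 0.0323 f [ 0.4 -0.6 -1. ] z [ 0.0048 -0.0031 -1.    ] q6 -0.47
w4 8049
0.06 83 [0.5653 0.2961] 0.0194
0.07 118 [0.5651 0.2957] 0.0206
0.08 229 [0.5647 0.2955] 0.0213
0.09 493 [0.5643 0.2955] 0.0201
0.1 509 [0.5641 0.2952] 0.0187
0.11 527 [0.5637 0.2949] 0.0171
0.12 353 [0.5658 0.2917] 0.0216
0.13 1237 [0.5607 0.2969] 0.0167
0.14 2195 [0.5556 0.3021] 0.0134
0.15 535 [0.5494 0.3086] 0.0223
0.16 579 [0.5505 0.3083] 0.0224
s4 432
0.06 18 [0.5648 0.2948] 0.0188
0.07 26 [0.565  0.2943] 0.0203
0.08 34 [0.565  0.2939] 0.0209
0.09 49 [0.5647 0.294 ] 0.02
0.1 44 [0.5643 0.2931] 0.0187
0.11 44 [0.5632 0.294 ] 0.016
0.12 27 [0.5648 0.2908] 0.0198
0.13 67 [0.5606 0.2964] 0.0158
0.14 90 [0.5562 0.3002] 0.0135
0.15 9 [0.5425 0.2836] 0.0052
0.16 10 [0.5431 0.2793] 0.0093
```

View pics/s4z.png

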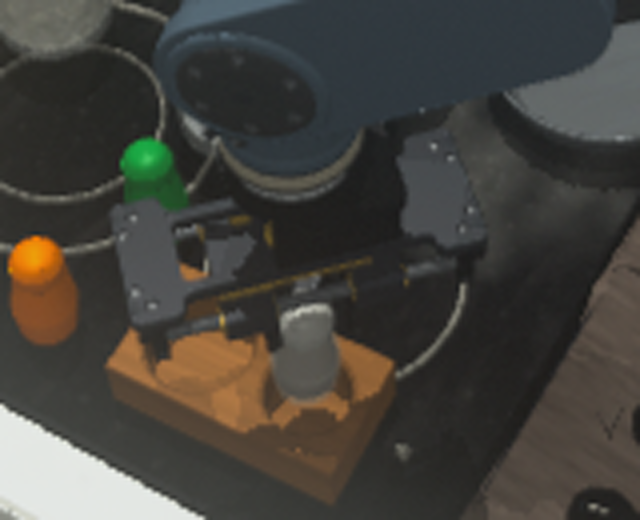

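View pics/w4.png

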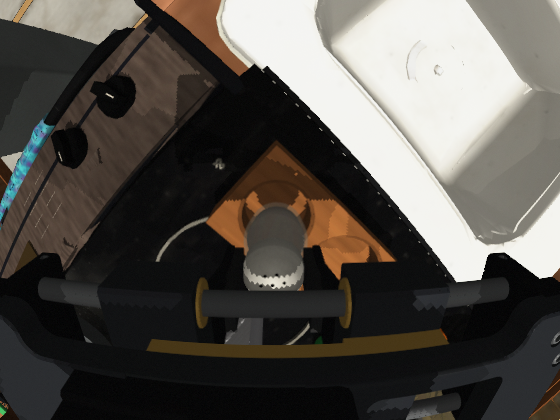

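The shaker is over the small well within about 1 mm. Lowering it onto the floor.

send_rows(steps=[0.02,0.0005,0.0005,0.012,0.0,0.02,0.0005,0.0005,0.024,0.0,0.02,0.0005,0.0005,0.034,0.0,0.02,0.0005,0.0005,0.042,0.0,0.02,0.0005,0.0005,0.047,0.0,0.02,0.0005,0.0005,0.048,0.0,0.02,0.0005,0.0005,0.048,0.0])

```text
time: 6.12
position: [0.5617, 0.2959, 0.0801]
tool_rot: [0.382, 0.924, -0.001, 0.003]
ft_force: [-1.5, -1.3, 4.4]
grip_width: 0.0324
```

```bash
python3 -c "
from g import *
go()
snap('scene','s5')
a=cv2.imread('pics/s5.png')[220:350,170:330];cv2.imwrite('pics/s5z.png',cv2.resize(a,None,fx=4,fy=4,interpolation=2))"
```

```text
t 6.12 p [0.5617 0.2959 0.0801] yaw 45.1 w 0.0324 f [-1.5 -1.3  4.4] z [ 0.0057 -0.0035 -1.    ] q6 -0.47
```

View pics/s5z.png

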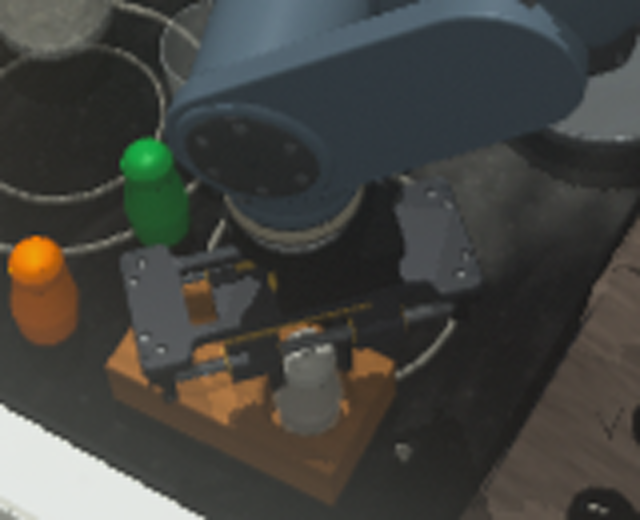

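A 4.4 N upward force says it has bottomed in the well, seen at (305,390) in the crop. Opening, then going straight up.

send_rows(steps=[0.05,0.0,0.0,0.0,0.0,0.07,0.0,0.0,0.0,0.0,0.07,0.0,0.0,0.0,0.0,0.07,0.0,0.0,-0.03,0.0,0.07,0.0,0.0,-0.08,0.0,0.07,0.0,0.0,-0.13,0.0,0.087,0.0,0.0,-0.18,0.0,0.087,0.0,0.0,-0.2,0.0])

```text
time: 7.18
position: [0.562, 0.2972, 0.284]
tool_rot: [0.382, 0.924, 0.002, 0.006]
ft_force: [-0.0, 1.0, -0.4]
grip_width: 0.082
```

```bash
python3 -c "
from g import *
go((.535,-.05,.28,70),(.507,-.2515,.28,90),(.507,-.2515,.105,90))
snap('wrist','w6')
from m import *
P=cloud(ld('w6'),True).reshape(-1,3)
k=P[(np.hypot(P[:,0]-.5645,P[:,1]-.296)<.032)&(P[:,2]>.05)&(P[:,2]<.13)];print(k[:,2].max())
for lo in np.arange(.05,.12,.01):
    q=k[(k[:,2]>=lo)&(k[:,2]<lo+.01)]
    if len(q)>5: print(round(lo,3),len(q),circ(q[:,:2])[0].round(4),circ(q[:,:2])[1].round(4))
"
```

```text
t 7.17 p [0.562  0.2972 0.284 ] yaw 45.1 w 0.082 f [-0.   1.  -0.4] z [ 0.0121 -0.0012 -0.9999] q6 -0.47
(0.535, -0.05, 0.28, 70) -> [-0.2257, -0.2652, 0.0041] -0.434
(0.507, -0.2515, 0.28, 90) -> [-0.348, -0.4278, 0.004] -0.783
(0.507, -0.2515, 0.105, 90) -> [-0.3464, -0.4291, 0.179] -0.783
0.10196320861636093
0.05 112 [0.5643 0.2952] 0.0196
0.06 112 [0.5641 0.2947] 0.0179
0.07 43 [0.564  0.2941] 0.017
0.08 97 [0.5631 0.2939] 0.0167
0.09 595 [0.5627 0.2945] 0.0116
0.1 38 [0.5635 0.2944] 0.0046
```

View pics/w6.png

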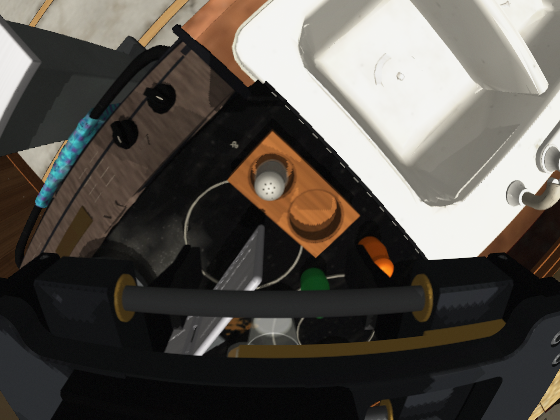

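The salt shaker is seated at (270,180): top at 0.10, upright, centred. Now to the mill.

send_rows(steps=[0.087,-0.037,-0.045,0.004,-0.1,0.087,-0.074,-0.091,0.004,-0.2,0.087,-0.111,-0.136,0.004,-0.3,0.087,-0.148,-0.182,0.004,-0.4,0.087,-0.185,-0.227,0.004,-0.5,0.087,-0.222,-0.273,0.004,-0.6,0.087,-0.26,-0.32,0.004,-0.7,0.087,-0.3,-0.368,0.004,-0.783])

```text
time: 8.22
position: [0.5151, -0.1765, 0.2802]
tool_rot: [-0.002, 1.0, 0.0, 0.007]
ft_force: [0.4, -0.5, 0.3]
grip_width: 0.0869
```

```bash
python3 -c "
from g import *
go((.507,-.2515,.22,90),(.507,-.2515,.105,90))
snap('wrist','w7')
from m import *
P=cloud(ld('w7'),True).reshape(-1,3)
k=P[(np.hypot(P[:,0]-.507,P[:,1]+.2515)<.045)&(P[:,2]>.02)&(P[:,2]<.17)];print(len(k))
for lo in np.arange(.02,.16,.01):
    q=k[(k[:,2]>=lo)&(k[:,2]<lo+.01)]
    if len(q)>5: print(round(lo,3),len(q),q.mean(0).round(4),circ(q[:,:2])[0].round(4),circ(q[:,:2])[1].round(4))
"
```

```text
t 8.22 p [ 0.5151 -0.1765  0.2802] yaw 90.2 w 0.0869 f [ 0.4 -0.5  0.3] z [ 1.380e-02  5.000e-04 -9.999e-01] q6 -2.12
(0.507, -0.2515, 0.22, 90) -> [0.0092, -0.075, 0.06] 0.003
(0.507, -0.2515, 0.105, 90) -> [0.0107, -0.0751, 0.175] 0.003
2512
0.02 9 [ 0.4878 -0.2398  0.0275] [ 0.5064 -0.2548] 0.0267
0.03 109 [ 0.4934 -0.2414  0.0361] [ 0.5066 -0.2547] 0.0266
0.04 191 [ 0.4944 -0.2433  0.045 ] [ 0.5065 -0.2545] 0.0246
0.05 164 [ 0.4948 -0.2434  0.0548] [ 0.5065 -0.2544] 0.0219
0.06 97 [ 0.4941 -0.2436  0.0646] [ 0.5063 -0.2539] 0.0195
0.07 35 [ 0.4938 -0.2422  0.0729] [ 0.5043 -0.2514] 0.0158
0.1 112 [ 0.4921 -0.2397  0.1057] [ 0.5067 -0.2532] 0.0234
0.11 9 [ 0.4906 -0.2359  0.1184] [ 0.5014 -0.247 ] 0.017
0.12 436 [ 0.4998 -0.2456  0.1268] [ 0.5066 -0.2527] 0.0231
0.13 1218 [ 0.5051 -0.251   0.1355] [ 0.5066 -0.2525] 0.0157
0.14 92 [ 0.5057 -0.2515  0.1477] [ 0.5065 -0.2531] 0.0052
0.15 37 [ 0.5066 -0.2524  0.1505] [ 0.5067 -0.2523] 0.0031
```

View pics/w7.png

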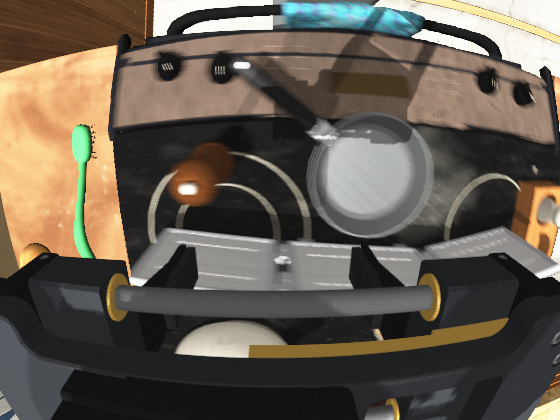

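Mill at (0.5068, -0.2525), its knob at (188,188) in the picture. Moving over it, then down.

send_rows(steps=[0.087,0.009,-0.04,0.0,0.0,0.087,0.009,-0.076,0.0,0.0,0.087,0.009,-0.076,0.0,0.0,0.087,0.009,-0.076,0.03,0.0,0.087,0.009,-0.076,0.06,0.0,0.087,0.009,-0.076,0.06,0.0], force=35)

```text
time: 9.02
position: [0.5054, -0.2592, 0.218]
tool_rot: [-0.0, 1.0, -0.001, 0.004]
ft_force: [0.1, 0.2, -0.5]
grip_width: 0.0871
```

```bash
python3 -c "
from g import *
go((.5068,-.2525,.102,90))"
```

```text
t 9.03 p [ 0.5054 -0.2592  0.218 ] yaw 90.0 w 0.0871 f [ 0.1  0.2 -0.5] z [ 0.0087 -0.0029 -1.    ] q6 -2.25
(0.5068, -0.2525, 0.102, 90) -> [-0.0004, 0.007, 0.116] 0.001
```

send_rows(steps=[0.087,-0.0004,0.007,0.0,0.0,0.087,-0.0004,0.007,0.03,0.0,0.087,-0.0004,0.007,0.06,0.0,0.087,-0.0004,0.007,0.09,0.0,0.087,-0.0004,0.007,0.11,0.0,0.087,-0.0004,0.007,0.116,0.0,0.087,-0.0004,0.007,0.116,0.0])

```text
time: 9.9
position: [0.5074, -0.2525, 0.1029]
tool_rot: [-0.001, 1.0, -0.002, 0.005]
ft_force: [-0.3, 0.5, 0.2]
grip_width: 0.0869
```

```bash
python3 -c "
from g import *
go((.5068,-.2525,.102,90))"
```

```text
t 9.9 p [ 0.5074 -0.2525  0.1029] yaw 90.1 w 0.0869 f [-0.3  0.5  0.2] z [ 0.0097 -0.0036 -0.9999] q6 -2.24
(0.5068, -0.2525, 0.102, 90) -> [0.0006, -0.0, 0.0009] 0.001
```

Close, then a small lift to check the hold.

send_rows(steps=[0.06,0.0,0.0,0.0,0.0,0.03,0.0,0.0,0.0,0.0,0.02,0.0,0.0,0.0,0.0,0.02,0.0,0.0,0.0,0.0,0.02,0.0,0.0,0.0,0.0,0.02,0.0,0.0,-0.01,0.0,0.02,0.0,0.0,-0.02,0.0,0.02,0.0,0.0,-0.03,0.0])

```text
time: 10.9
position: [0.5072, -0.2524, 0.1338]
tool_rot: [-0.001, 1.0, -0.002, 0.005]
ft_force: [-0.9, 0.5, -2.1]
grip_width: 0.0466
```

```bash
python3 -c "
from g import *
go((.5068,-.2525,.31,90),(.58,-.05,.31,90),(.6427,.2985,.31,90))
snap('wrist','w8')"
```

```text
t 10.9 p [ 0.5072 -0.2524  0.1338] yaw 90.1 w 0.0466 f [-0.9  0.5 -2.1] z [ 0.0101 -0.0039 -0.9999] q6 -2.24
(0.5068, -0.2525, 0.31, 90) -> [-0.0014, -0.0008, -0.1762] 0.001
(0.58, -0.05, 0.31, 90) -> [-0.0748, 0.2016, -0.1763] 0.001
(0.6427, 0.2985, 0.31, 90) -> [-0.1379, 0.5501, -0.177] 0.001
```

View pics/w8.png

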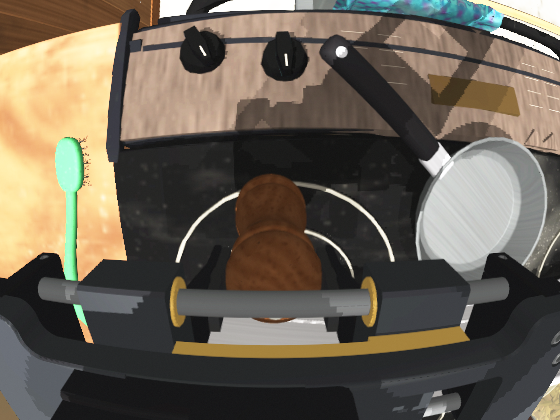

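The mill is held (opening 46.6 mm, upright). Lifting it above the guard.

send_rows(steps=[0.02,0.0,0.0,-0.02,0.0,0.02,0.0,0.0,-0.05,0.0,0.02,0.0,0.0,-0.08,0.0,0.02,0.0,0.0,-0.11,0.0,0.02,0.0,0.0,-0.14,0.0,0.02,0.0,0.0,-0.165,0.0,0.02,0.0,0.0,-0.176,0.0,0.02,0.0,0.0,-0.176,0.0])

```text
time: 11.95
position: [0.5059, -0.252, 0.3115]
tool_rot: [-0.001, 1.0, -0.003, 0.007]
ft_force: [0.3, 0.6, -1.6]
grip_width: 0.0467
```

```bash
python3 -c "
from g import *
go((.58,-.05,.31,90),(.6427,.2985,.31,90))
snap('scene','s9')
from m import *
P=cloud(ld('s9')).reshape(-1,3)
k=P[(np.hypot(P[:,0]-.507,P[:,1]+.2525)<.034)&(P[:,2]>.1)&(P[:,2]<.30)];print(len(k),np.percentile(k[:,2],1))
for lo in np.arange(.18,.3,.015):
    q=k[(k[:,2]>=lo)&(k[:,2]<lo+.015)]
    if len(q)>5: print(round(lo,3),len(q),q.mean(0).round(4),circ(q[:,:2])[0].round(4),circ(q[:,:2])[1].round(4))
"
```

```text
t 11.95 p [ 0.5059 -0.252   0.3115] yaw 90.1 w 0.0467 f [ 0.3  0.6 -1.6] z [ 0.0131 -0.0062 -0.9999] q6 -2.23
(0.58, -0.05, 0.31, 90) -> [-0.0744, 0.2019, 0.0012] 0.001
(0.6427, 0.2985, 0.31, 90) -> [-0.1376, 0.5503, -0.0001] 0.001
474 0.20941658010465897
0.195 6 [ 0.5039 -0.2333  0.2086] [ 0.5046 -0.2523] 0.0242
0.21 99 [ 0.5004 -0.2356  0.219 ] [ 0.5051 -0.2533] 0.0259
0.225 65 [ 0.5008 -0.2351  0.2321] [ 0.5051 -0.2542] 0.0252
0.24 97 [ 0.5    -0.2366  0.2474] [ 0.5049 -0.2533] 0.0243
0.255 90 [ 0.5014 -0.2387  0.2618] [ 0.5051 -0.253 ] 0.021
0.27 69 [ 0.5024 -0.2394  0.277 ] [ 0.5051 -0.2517] 0.0176
0.285 48 [ 0.5019 -0.2378  0.2921] [ 0.5052 -0.2499] 0.0174
```

View pics/s9.png

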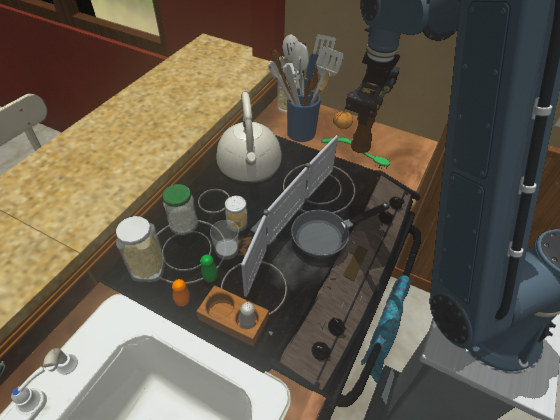

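The mill hangs straight, bottom at 0.209, clear of the guard. Carrying it over.

send_rows(steps=[0.02,-0.007,0.028,0.0,0.0,0.02,-0.018,0.073,0.0,0.0,0.02,-0.031,0.123,0.0,0.0,0.02,-0.043,0.173,0.0,0.0,0.02,-0.056,0.223,0.0,0.0,0.02,-0.068,0.273,0.0,0.0,0.02,-0.081,0.323,0.0,0.0,0.02,-0.093,0.373,0.0,0.0])

```text
time: 13.0
position: [0.5974, 0.1231, 0.3078]
tool_rot: [-0.001, 1.0, -0.003, 0.004]
ft_force: [-0.0, -0.7, -0.8]
grip_width: 0.047
```

```bash
python3 -c "
from g import *
go((.6427,.2985,.31,90))"
```

```text
t 13.0 p [0.5974 0.1231 0.3078] yaw 90.1 w 0.047 f [-0.  -0.7 -0.8] z [ 0.0082 -0.0051 -1.    ] q6 -1.55
(0.6427, 0.2985, 0.31, 90) -> [-0.0455, 0.1753, -0.0027] 0.001
```

send_rows(steps=[0.02,-0.013,0.05,-0.003,0.0,0.02,-0.025,0.098,-0.003,0.0,0.02,-0.035,0.135,-0.003,0.0,0.02,-0.042,0.162,-0.003,0.0,0.02,-0.0455,0.1753,-0.003,0.0,0.02,-0.0455,0.1753,-0.003,0.0,0.02,-0.0455,0.1753,-0.003,0.0])

```text
time: 13.88
position: [0.6425, 0.2972, 0.3099]
tool_rot: [-0.0, 1.0, -0.003, 0.004]
ft_force: [0.2, 0.3, -2.2]
grip_width: 0.0471
```

```bash
cat > mm.py <<'E'
from g import *
from m import *
import sys
t=sys.argv[1]
o=robot.get_obs();c=o['position']
for n in('wrist','scene'):
  P=cloud(snap(n,n[0]+t),n=='wrist').reshape(-1,3)
  b=c[2]-.105
  k=P[(np.hypot(P[:,0]-c[0],P[:,1]-c[1])<.034)&(P[:,2]>max(b,.052))&(P[:,2]<c[2]-.01)];print(n,len(k),k[:,2].min())
  for lo in np.arange(b,c[2]-.01,.015):
    q=k[(k[:,2]>=lo)&(k[:,2]<lo+.015)]
    if len(q)>20: print(round(lo,3),len(q),circ(q[:,:2])[0].round(4),circ(q[:,:2])[1].round(4))
  q=P[(P[:,1]>.24)&(P[:,1]<.36)&(abs(P[:,0]-.6)<.1)&(abs(P[:,2]-.045)<.003)]
  r=cv2.minAreaRect((q[:,:2]*1000).astype(np.float32));print('cad',np.round(r[0],1),np.round(r[1],1),round(r[2],2))
E
python3 mm.py 10; python3 -c "
from g import *
go((.6427,.2985,.2,90))"
```

```text
wrist 2998 0.2085758948340075
0.205 185 [0.641  0.2951] 0.0283
0.22 467 [0.642  0.2952] 0.0272
0.235 504 [0.6411 0.2959] 0.0257
0.25 906 [0.6413 0.2962] 0.0228
0.265 665 [0.6419 0.2967] 0.0199
0.28 243 [0.6408 0.2974] 0.0182
0.295 28 [0.6387 0.2974] 0.0179
cad [604.9 298.5] [161.   84.2] 2.11
scene 631 0.20717210975232792
0.205 92 [0.6415 0.2932] 0.0282
0.22 107 [0.6414 0.2937] 0.026
0.235 122 [0.6415 0.2944] 0.0256
0.25 144 [0.6413 0.2947] 0.0224
0.265 105 [0.642 0.295] 0.0194
0.28 46 [0.6414 0.2961] 0.0185
cad [605.4 296.8] [161.   86.1] 1.95
t 13.97 p [0.6427 0.2971 0.3104] yaw 90.0 w 0.0468 f [ 0.6  0.5 -0.9] z [ 0.0079 -0.0056 -1.    ] q6 -1.29
(0.6427, 0.2985, 0.2, 90) -> [0.0009, 0.002, 0.1104] -0.0
```

View pics/w10.png

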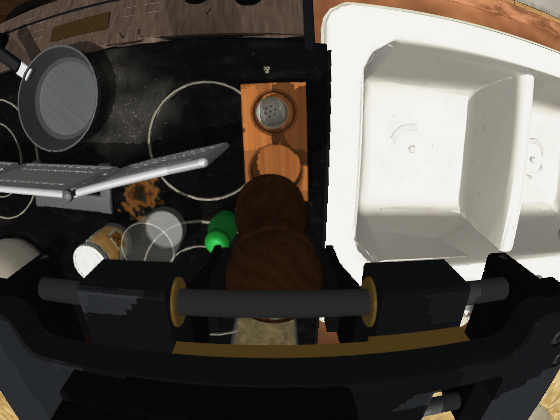

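The mill's bottom needs about +5 mm in y for the large well. Lowering with that correction.

send_rows(steps=[0.02,-0.0005,0.005,0.01,0.0,0.02,-0.0005,0.005,0.03,0.0,0.02,-0.0003,0.005,0.05,0.0,0.02,-0.0002,0.0053,0.07,0.0,0.02,0.0,0.0055,0.09,0.0,0.02,0.0002,0.0057,0.11,0.0,0.02,0.0002,0.0058,0.125,0.0,0.02,0.0002,0.0058,0.125,0.0])

```text
time: 14.98
position: [0.6424, 0.3017, 0.1835]
tool_rot: [0.0, 1.0, -0.003, 0.002]
ft_force: [-0.5, -0.9, -1.3]
grip_width: 0.047
```

```bash
python3 mm.py 11; python3 -c "
from g import *
go()"
```

```text
wrist 2998 0.08325096862511638
0.079 164 [0.6407 0.2996] 0.0284
0.094 487 [0.6415 0.2997] 0.0272
0.109 497 [0.6408 0.3005] 0.0257
0.124 906 [0.6409 0.3007] 0.0228
0.139 674 [0.6417 0.3013] 0.0199
0.154 242 [0.6406 0.3018] 0.0182
0.169 28 [0.6395 0.302 ] 0.0188
cad [604.6 298.3] [159.8  84.1] 1.99
scene 474 0.08094906720072192
0.079 59 [0.642  0.2983] 0.0282
0.094 94 [0.6423 0.298 ] 0.0264
0.109 84 [0.6427 0.299 ] 0.0261
0.124 110 [0.6424 0.2995] 0.023
0.139 84 [0.6419 0.3005] 0.0191
0.154 33 [0.6415 0.3012] 0.0178
cad [605.2 297.5] [161.7  86.2] 2.42
t 15.07 p [0.6439 0.3023 0.1858] yaw 90.0 w 0.0468 f [-0.1  0.8 -1.2] z [ 0.0087 -0.0054 -0.9999] q6 -1.28
```

View pics/w11.png

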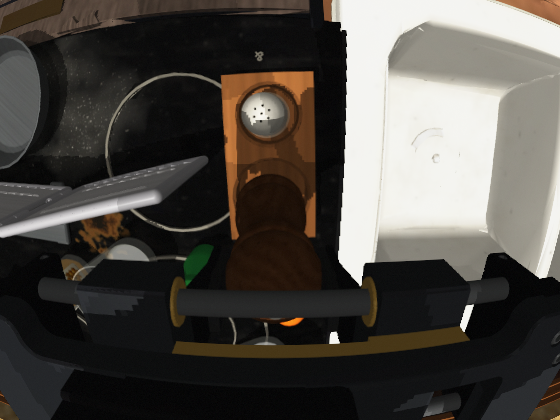

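Aligned within about 1 mm. Lowering the rest of the way.

send_rows(steps=[0.02,0.0,0.0,0.012,0.0,0.02,0.0,0.0,0.026,0.0,0.02,0.0002,0.0002,0.04,0.0,0.02,0.0004,0.0003,0.053,0.0,0.02,0.0006,0.0004,0.064,0.0,0.02,0.0006,0.0004,0.071,0.0,0.02,0.0006,0.0004,0.073,0.0,0.02,0.0006,0.0004,0.073,0.0])

```text
time: 16.08
position: [0.6443, 0.3024, 0.1132]
tool_rot: [0.0, 1.0, -0.003, 0.005]
ft_force: [0.1, -0.4, -0.8]
grip_width: 0.0469
```

```bash
python3 mm.py 12; python3 -c "
from g import *
go()"
```

```text
wrist 1912 0.05200285859162093
0.038 69 [0.6436 0.3012] 0.0253
0.053 913 [0.6431 0.3014] 0.0228
0.068 663 [0.6437 0.302 ] 0.0199
0.083 240 [0.6424 0.3025] 0.018
0.098 27 [0.6395 0.3027] 0.0171
cad [597.4 298.4] [145.9  84.6] 1.98
scene 204 0.05217946813983598
0.053 103 [0.643  0.2997] 0.0226
0.068 64 [0.6426 0.3004] 0.0188
0.083 25 [0.6406 0.3029] 0.0161
cad [604.3 297.4] [159.6  86.6] 2.31
t 16.18 p [0.6441 0.3024 0.1131] yaw 90.0 w 0.0471 f [ 0.8 -0.2 -1.6] z [ 0.0094 -0.005  -0.9999] q6 -1.28
```

send_rows(steps=[0.02,0.0,-0.001,0.002,0.0,0.02,0.0,-0.001,0.002,0.0,0.055,0.0,-0.001,0.002,0.0,0.08,0.0,-0.001,0.002,0.0,0.08,0.0,-0.001,0.002,0.0,0.08,0.0,-0.001,-0.03,0.0,0.08,0.0,-0.001,-0.07,0.0,0.08,0.0,-0.001,-0.12,0.0])

```text
time: 17.18
position: [0.6422, 0.3016, 0.2326]
tool_rot: [0.0, 1.0, -0.003, 0.003]
ft_force: [-0.0, -0.2, -0.6]
grip_width: 0.0794
```

```bash
python3 -c "
from g import *
from m import *
go()
for n in('wrist','scene'):
  P=cloud(snap(n,n[0]+'13'),n=='wrist').reshape(-1,3)
  for nm,c,lo,hi in(('mill',(.643,.3),.052,.17),('salt',(.5645,.296),.052,.12)):
    k=P[(np.hypot(P[:,0]-c[0],P[:,1]-c[1])<.034)&(P[:,2]>lo)&(P[:,2]<hi)];print(n,nm,len(k),np.sort(k[:,2])[-5:].round(4))
    for l in np.arange(lo,hi,.015):
      q=k[(k[:,2]>=l)&(k[:,2]<l+.015)]
      if len(q)>20: print(round(l,3),len(q),circ(q[:,:2])[0].round(4),circ(q[:,:2])[1].round(4))
"
```

```text
t 17.18 p [0.6422 0.3016 0.2326] yaw 90.0 w 0.0794 f [-0.  -0.2 -0.6] z [ 0.0061 -0.0061 -1.    ] q6 -1.28
wrist mill 3378 [0.1612 0.1613 0.1613 0.1614 0.1615]
0.052 344 [0.6433 0.3011] 0.0234
0.067 205 [0.6439 0.3014] 0.0204
0.082 21 [0.6436 0.3016] 0.0188
0.112 133 [0.6442 0.3023] 0.0239
0.127 874 [0.6433 0.3025] 0.0224
0.142 1616 [0.6434 0.3024] 0.0146
0.157 171 [0.6435 0.3028] 0.0041
wrist salt 1182 [0.101  0.1011 0.1011 0.1012 0.1013]
0.052 127 [0.5637 0.2945] 0.0189
0.067 21 [0.5632 0.2936] 0.0177
0.082 504 [0.5628 0.2936] 0.0145
0.097 530 [0.5628 0.2936] 0.0084
scene mill 620 [0.1597 0.16   0.1603 0.1605 0.1619]
0.052 95 [0.6432 0.2994] 0.0228
0.067 75 [0.6429 0.3002] 0.0191
0.082 32 [0.6435 0.2996] 0.0192
0.097 27 [0.6433 0.3012] 0.0213
0.112 56 [0.6433 0.3007] 0.0227
0.127 154 [0.6432 0.3012] 0.0218
0.142 167 [0.6437 0.301 ] 0.014
scene salt 275 [0.1003 0.1005 0.1007 0.101  0.101 ]
0.052 77 [0.564  0.2934] 0.0181
0.067 41 [0.5635 0.2926] 0.0163
0.082 112 [0.5619 0.294 ] 0.013
0.097 45 [0.5624 0.2928] 0.0075
```

View pics/w13.png

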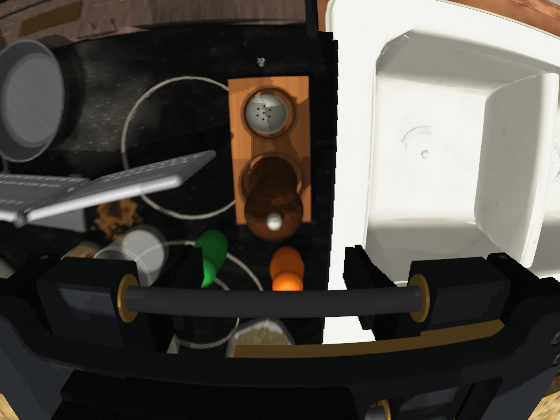

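Both are seated and upright: mill top at 0.160, salt top at 0.100, 1–4 mm off the well centres. Next the left wing: pinch its top tube 100 mm out from the hinge.

```bash
python3 -c "
from g import *
go((.6236,.1593,.23,10.6))"
```

```text
t 17.27 p [0.6468 0.3032 0.2403] yaw 90.0 w 0.08 f [ 1.  -0.   0.5] z [ 0.0224 -0.0013 -0.9997] q6 -1.28
(0.6236, 0.1593, 0.23, 10.6) -> [0.0234, -0.1439, 0.01] 1.386
```

send_rows(steps=[0.05,0.004,-0.02,0.0,0.16,0.05,0.008,-0.05,0.01,0.33,0.05,0.012,-0.08,0.01,0.5,0.05,0.016,-0.11,0.01,0.67,0.05,0.02,-0.144,0.01,0.85,0.05,0.0234,-0.144,0.01,1.03,0.05,0.0234,-0.144,0.01,1.21,0.05,0.0234,-0.144,0.01,1.386])

```text
time: 18.27
position: [0.6232, 0.1589, 0.2291]
tool_rot: [0.641, 0.767, 0.006, 0.009]
ft_force: [0.7, -1.3, 0.0]
grip_width: 0.0503
```

```bash
python3 -c "
from g import *
go((.6236,.1593,.136,10.6))
from m import *
for n in('wrist','scene'):
  p=cloud(snap(n,n[0]+'14'),n=='wrist').reshape(-1,3)
  q=p[(p[:,2]>.15)&(p[:,2]<.17)&(p[:,0]>.55)&(p[:,0]<.7)&(p[:,1]>.08)&(p[:,1]<.235)]
  a=np.polyfit(q[:,1],q[:,0],1)
  for i in range(4):
    q=q[abs(np.polyval(a,q[:,1])-q[:,0])<.008];a=np.polyfit(q[:,1],q[:,0],1)
  print(n,len(q),a,np.polyval(a,[.1,.1593,.22]),q[:,1].max())
"
```

```text
t 18.27 p [0.6232 0.1589 0.2291] yaw 10.2 w 0.0503 f [ 0.7 -1.3  0. ] z [ 0.0211 -0.0015 -0.9998] q6 -0.1
(0.6236, 0.1593, 0.136, 10.6) -> [0.0008, -0.0014, 0.0931] -0.007
wrist 2166 [-0.18493756  0.65355067] [0.63505691 0.62409012 0.61286441] 0.23266471237451472
scene 184 [-0.19442153  0.65413236] [0.63469021 0.62316101 0.61135963] 0.2308921305634375
```

View pics/w14.png

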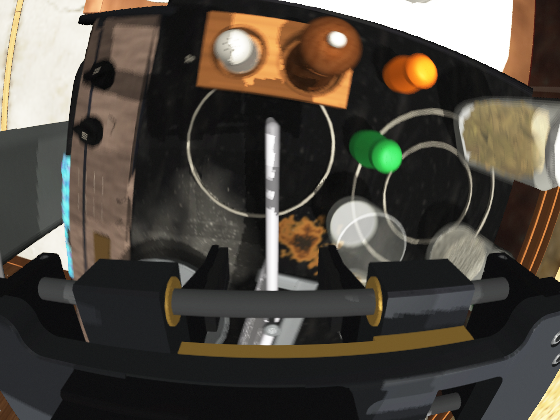

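The wing runs centred between the fingers, from (270,125) to (272,290). Descend and pinch.

send_rows(steps=[0.05,0.0008,-0.0014,0.02,0.0,0.05,0.0008,-0.0014,0.045,0.0,0.05,0.0008,-0.0014,0.07,0.0,0.05,0.0008,-0.0014,0.088,0.0,0.05,0.0008,-0.0014,0.093,0.0,0.02,0.0008,-0.0014,0.093,0.0,0.0,0.0008,-0.0014,0.093,0.0,0.0,0.0008,-0.0014,0.093,0.0], force=25)

```text
time: 19.38
position: [0.6243, 0.1595, 0.1372]
tool_rot: [0.639, 0.769, 0.007, 0.009]
ft_force: [0.2, -0.0, 0.5]
grip_width: 0.0276
```

```bash
cat > arc.py <<'E'
from g import *
def arc(H,side,avals,d=None):
    o,R,p=pose();H=np.array(H);yaw=np.degrees(np.arctan2(R[1,1],R[0,1]))
    v=p[:2]-H;th0=np.degrees(np.arctan2(v[1],v[0]));d0=np.hypot(*v)
    base=85.3
    a0=(th0-base) if side=='L' else (base-180-th0+720+180)%360-180
    print('d',d0.round(4),'a now',np.radians(a0).round(3),'yaw',yaw.round(1),'p',p.round(4),'w',o['grip_width'].round(4),'f',o['ft_force'].round(1),'t',o['time'])
    for a in avals:
        da=np.degrees(a)-a0; s=1 if side=='L' else -1
        th=np.radians(th0+s*da);t=np.r_[H+(d or d0)*np.array([np.cos(th),np.sin(th)]),p[2]]
        dd=R.T@(t-p);print(round(a,3),dd[:3].round(4).tolist(),round(-np.radians(s*da),3))
E
python3 -c "
from arc import *
arc((.642,.061),'L',np.linspace(.3,1.571,14),)"
```

```text
Traceback (most recent call last):
  File "arc.py", line 7, in arc
    print('d',d0.round(4),'a now',np.radians(a0).round(3),'yaw',yaw.round(1),'p',p.round(4),'w',o['grip_width'].round(4),'f',o['ft_force'].round(1),'t',o['time'])
                                                                                                ^^^^^^^^^^^^^^^^^^^^^
AttributeError: 'float' object has no attribute 'round'
```

Still closing; give it a few more rows.

send_rows(steps=[0.0,0.0,0.0,0.0,0.0,0.0,0.0,0.0,0.0,0.0,0.0,0.0,0.0,0.0,0.0])

```text
time: 19.75
position: [0.6244, 0.1595, 0.1376]
tool_rot: [0.639, 0.769, 0.007, 0.009]
ft_force: [-0.4, -0.8, 2.6]
grip_width: 0.0088
```

```bash
sed -i "s/o\['grip_width'\].round(4)/round(float(o['grip_width']),4)/" arc.py; python3 -c "
from arc import *
arc((.642,.061),'L',np.linspace(.38,1.07,8))"
```

```text
d 0.1001 a now 0.259 yaw 10.6 p [0.6244 0.1595 0.1376] w 0.0088 f [-0.4 -0.8  2.6] t 19.75
0.38 [-0.0006, -0.0121, -0.0003] -0.121
0.479 [-0.0022, -0.0218, -0.0005] -0.219
0.577 [-0.0048, -0.0313, -0.0007] -0.318
0.676 [-0.0082, -0.0405, -0.0009] -0.417
0.774 [-0.0126, -0.0494, -0.0011] -0.515
0.873 [-0.0178, -0.0577, -0.0012] -0.614
0.971 [-0.0238, -0.0656, -0.0014] -0.712
1.07 [-0.0306, -0.0727, -0.0015] -0.811
```

Gripped (8.8 mm). Swinging the left wing along its arc.

send_rows(steps=[0.0,-0.0006,-0.0121,0.0,-0.121,0.0,-0.0022,-0.0218,0.0,-0.219,0.0,-0.0048,-0.0313,0.0,-0.318,0.0,-0.0082,-0.0405,0.0,-0.417,0.0,-0.0126,-0.0494,0.0,-0.515,0.0,-0.0178,-0.0577,0.0,-0.614,0.0,-0.0238,-0.0656,0.0,-0.712,0.0,-0.0306,-0.0727,0.0,-0.811])

```text
time: 20.75
position: [0.5589, 0.1167, 0.1376]
tool_rot: [0.282, 0.959, 0.004, 0.012]
ft_force: [-2.2, 2.1, 8.3]
grip_width: 0.0089
```

```bash
python3 -c "
from arc import *
arc((.642,.061),'L',list(np.linspace(1.11,1.571,6))+[1.59,1.61],.1)"
```

```text
d 0.1 a now 1.062 yaw 57.2 p [0.5589 0.1167 0.1376] w 0.0089 f [-2.2  2.1  8.3] t 20.75
1.11 [-0.0001, -0.0048, -0.0001] -0.048
1.202 [-0.0008, -0.014, -0.0002] -0.14
1.294 [-0.0023, -0.0231, -0.0003] -0.233
1.387 [-0.0047, -0.032, -0.0004] -0.325
1.479 [-0.0079, -0.0407, -0.0004] -0.417
1.571 [-0.0118, -0.049, -0.0004] -0.509
1.59 [-0.0127, -0.0506, -0.0004] -0.528
1.61 [-0.0137, -0.0524, -0.0004] -0.548
```

send_rows(steps=[0.0,-0.0004,-0.0095,0.0,-0.095,0.0,-0.0015,-0.0187,0.0,-0.187,0.0,-0.0035,-0.0276,0.0,-0.28,0.0,-0.0063,-0.0364,0.0,-0.371,0.0,-0.0099,-0.045,0.0,-0.463,0.0,-0.0118,-0.049,0.0,-0.509,0.0,-0.0118,-0.049,0.0,-0.509,0.0,-0.0118,-0.049,0.0,-0.509])

```text
time: 21.75
position: [0.5418, 0.0685, 0.1376]
tool_rot: [0.032, 0.999, 0.0, 0.012]
ft_force: [-3.1, -3.0, 6.5]
grip_width: 0.009
```

```bash
cat > wl.py <<'E'
from arc import *
from m import *
import sys
def rans(q,ax):
  b=None;rng=np.random.default_rng(0)
  for i in range(200):
    i,j=rng.integers(len(q),size=2);v=q[j]-q[i];L=np.hypot(*v)
    if L<.03: continue
    n=np.array([-v[1],v[0]])/L;s=abs((q-q[i])@n)<.004
    if b is None or s.sum()>b.sum(): b=s
  q=q[b];c=q.mean(0);v=np.linalg.svd(q-c,full_matrices=False)[2][0]
  return c,v,len(q),q.min(0),q.max(0)
def ang(tag,side,cams_=('scene','top','wrist')):
 for n in cams_:
  p=cloud(snap(n,n[0]+tag),n=='wrist').reshape(-1,3)
  p=p[(p[:,2]>.152)&(p[:,2]<.168)]
  H=np.array((.642,.061) if side=='L' else (.624,-.158))
  out=H+.0875*np.array([-1,0])
  q=p[(np.hypot(*(p[:,:2]-H).T)<.185)&(np.hypot(*(p[:,:2]-H).T)>.02)]
  q=q[(q[:,1]>H[1]-.05)] if side=='L' else q[(q[:,1]<H[1]+.02)]
  q=q[(q[:,0]<H[0]-.01)]
  if len(q)<20: print(n,len(q));continue
  c,v,k,lo,hi=rans(q[:,:2],0)
  if v@(c-H)<0:v=-v
  th=np.degrees(np.arctan2(v[1],v[0]))%360
  a=(th-85.3) if side=='L' else (265.3-th)
  print(n,k,'a',np.radians(a).round(3),c.round(4),lo.round(3),hi.round(3))
E
python3 -c "
from wl import *
arc((.642,.061),'L',[1.571],.1)
ang('15','L')"
```

```text
d 0.1005 a now 1.578 yaw 86.3 p [0.5418 0.0685 0.1376] w 0.009 f [-3.1 -3.   6.5] t 21.75
1.571 [-0.0005, 0.0007, 0.0] 0.007
scene 91 a 1.567 [0.511  0.0729] [0.468 0.06 ] [0.622 0.08 ]
top 88 a 1.569 [0.5322 0.0696] [0.47  0.058] [0.622 0.079]
wrist 3164 a 1.584 [0.5122 0.0718] [0.468 0.063] [0.585 0.078]
```

View pics/w15.png

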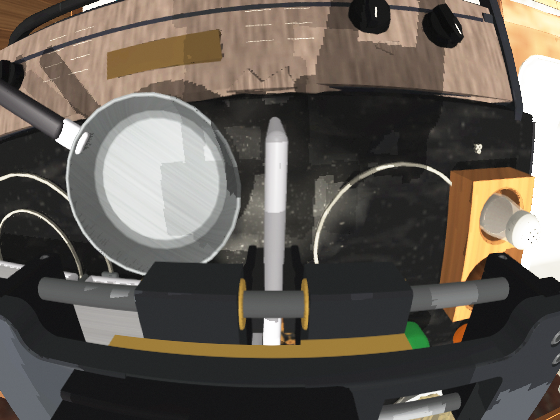

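The left wing stands at about 1.57 rad in three views, clear of the pan. Releasing it and lifting away.

send_rows(steps=[0.03,0.0,0.0,0.0,0.0,0.05,0.0,0.0,0.0,0.0,0.05,0.0,0.0,0.0,0.0,0.05,0.0,0.0,0.0,0.0,0.05,0.0,0.0,-0.03,0.0,0.05,0.0,0.0,-0.07,0.0,0.05,0.0,0.0,-0.1,0.0,0.05,0.0,0.0,-0.1,0.0])

```text
time: 22.9
position: [0.5411, 0.0686, 0.2399]
tool_rot: [0.032, 0.999, -0.0, 0.015]
ft_force: [-0.2, -0.5, -0.0]
grip_width: 0.05
```

```bash
python3 -c "
from wl import *
ang('16','L')
go((.6127,-.2574,.235,-6.5))"
```

```text
scene 183 a 1.563 [0.5422 0.0701] [0.469 0.06 ] [0.62 0.08]
top 52 a 1.558 [0.5004 0.0723] [0.47  0.058] [0.622 0.079]
wrist 1699 a 1.559 [0.5322 0.0704] [0.468 0.06 ] [0.607 0.08 ]
t 23.05 p [0.5384 0.0687 0.2363] yaw 86.3 w 0.0501 f [ 0.5 -0.2 -1. ] z [ 2.190e-02 -7.000e-04 -9.998e-01] q6 -1.59
(0.6127, -0.2574, 0.235, -6.5) -> [-0.0951, -0.3206, 0.0032] 1.62
```

The left wing holds at 1.56. On to the right wing.

send_rows(steps=[0.05,-0.012,-0.04,0.0,0.18,0.05,-0.024,-0.08,0.0,0.36,0.05,-0.036,-0.12,0.0,0.54,0.05,-0.048,-0.16,0.0,0.72,0.05,-0.06,-0.2,0.0,0.9,0.05,-0.072,-0.245,0.0,1.08,0.05,-0.084,-0.285,0.0,1.26,0.05,-0.095,-0.3206,0.0,1.44])

```text
time: 24.05
position: [0.6118, -0.2585, 0.2356]
tool_rot: [0.686, 0.728, 0.007, 0.006]
ft_force: [0.0, -0.9, -0.3]
grip_width: 0.0503
```

```bash
python3 -c "
from g import *
from m import *
for n in('wrist','scene'):
  p=cloud(snap(n,n[0]+'17'),n=='wrist').reshape(-1,3)
  q=p[(p[:,2]>.15)&(p[:,2]<.17)&(p[:,0]>.55)&(p[:,0]<.7)&(p[:,1]<-.18)&(p[:,1]>-.34)]
  a=np.polyfit(q[:,1],q[:,0],1)
  for i in range(4):
    q=q[abs(np.polyval(a,q[:,1])-q[:,0])<.008];a=np.polyfit(q[:,1],q[:,0],1)
  print(n,len(q),a,np.polyval(a,[-.2,-.2574,-.3]),q[:,1].min())
go((.6125,-.2574,.235,-6.5),(.6125,-.2574,.137,-6.5))
"
```

```text
wrist 2211 [0.11268347 0.64181331] [0.61927661 0.61280858 0.60800827] -0.3263046029227251
scene 117 [0.11324856 0.64101715] [0.61836744 0.61186697 0.60704258] -0.3296291725447369
t 24.15 p [ 0.6125 -0.2614  0.2356] yaw 3.5 w 0.0499 f [ 0.4  0.6 -0.3] z [ 0.0205 -0.0012 -0.9998] q6 -0.64
(0.6125, -0.2574, 0.235, -6.5) -> [0.004, 0.0002, 0.0006] 0.174
(0.6125, -0.2574, 0.137, -6.5) -> [0.0042, -0.0018, 0.0986] 0.174
```

View pics/w17.png

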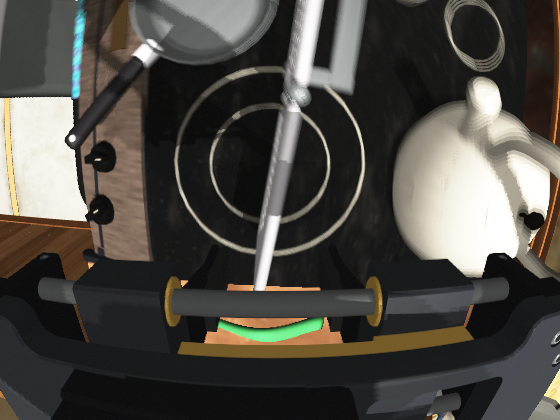

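```bash
python3 -c "
from m import *
for f in('top0','scene0'):
  p=cloud(ld(f)).reshape(-1,3)
  for z in(.1,.13,.17,.2,.24):
    q=p[(p[:,2]>z)&(p[:,2]<.4)&(p[:,1]<-.13)&(p[:,1]>-.4)&(p[:,0]>.64)&(p[:,0]<1)]
    if len(q): i=q[:,0].argmin();print(f,z,len(q),q[i].round(3))
"
```

```text
top0 0.1 7002 [ 0.756 -0.393  0.233]
top0 0.13 3857 [ 0.756 -0.393  0.233]
top0 0.17 1446 [ 0.756 -0.393  0.233]
top0 0.2 1345 [ 0.756 -0.393  0.233]
top0 0.24 993 [ 0.757 -0.398  0.244]
scene0 0.1 2471 [ 0.754 -0.391  0.244]
scene0 0.13 1331 [ 0.754 -0.391  0.244]
scene0 0.17 501 [ 0.754 -0.391  0.244]
scene0 0.2 431 [ 0.754 -0.391  0.244]
scene0 0.24 295 [ 0.754 -0.391  0.244]
```

The body reaches x≈0.71 and the nearest tall thing starts at 0.755, so it is clear. Turn, descend, pinch.

send_rows(steps=[0.05,0.0042,0.0,0.0,0.1,0.05,0.0042,0.0,0.01,0.174,0.05,0.0042,-0.0005,0.035,0.174,0.05,0.0042,-0.001,0.065,0.174,0.05,0.0042,-0.0018,0.09,0.174,0.05,0.0042,-0.0018,0.098,0.174,0.02,0.0042,-0.0018,0.098,0.174,0.0,0.0042,-0.0018,0.098,0.174])

```text
time: 25.15
position: [0.6131, -0.2576, 0.1386]
tool_rot: [0.746, 0.666, 0.007, 0.008]
ft_force: [-0.2, 0.0, 0.1]
grip_width: 0.0371
```

send_rows(steps=[0.0,0.0,0.0,0.0,0.0,0.0,0.0,0.0,0.0,0.0,0.0,0.0,0.0,0.0,0.0,0.0,0.0,0.0,0.0,0.0])

```text
time: 25.65
position: [0.6132, -0.2578, 0.1391]
tool_rot: [0.746, 0.666, 0.008, 0.008]
ft_force: [-0.5, 0.6, 2.7]
grip_width: 0.0093
```

```bash
python3 -c "
from arc import *
arc((.624,-.158),'R',np.linspace(.11,.67,7),)
arc((.624,-.158),'R',[.035])"
```

```text
d 0.1003 a now 0.025 yaw -6.5 p [ 0.6132 -0.2578  0.1391] w 0.0093 f [-0.5  0.6  2.7] t 25.65
0.11 [0.0003, -0.0085, -0.0002] 0.085
0.203 [0.0015, -0.0178, -0.0004] 0.178
0.297 [0.0035, -0.0269, -0.0006] 0.271
0.39 [0.0064, -0.0358, -0.0008] 0.365
0.483 [0.0101, -0.0444, -0.001] 0.458
0.577 [0.0146, -0.0526, -0.0012] 0.551
0.67 [0.0198, -0.0604, -0.0014] 0.645
d 0.1003 a now 0.025 yaw -6.5 p [ 0.6132 -0.2578  0.1391] w 0.0093 f [-0.5  0.6  2.7] t 25.65
0.035 [-0.0, -0.001, -0.0] 0.01
```

Gripped. Swinging the right wing through the first part of its arc.

send_rows(steps=[0.0,0.0003,-0.0085,0.0,0.085,0.0,0.0015,-0.0178,0.0,0.178,0.0,0.0035,-0.0269,0.0,0.271,0.0,0.0064,-0.0358,0.0,0.365,0.0,0.0101,-0.0444,0.0,0.458,0.0,0.0146,-0.0526,0.0,0.551,0.0,0.0198,-0.0604,0.0,0.645])

```text
time: 26.52
position: [0.5572, -0.2321, 0.139]
tool_rot: [0.919, 0.394, 0.012, 0.008]
ft_force: [2.2, -0.0, 4.2]
grip_width: 0.0088
```

```bash
python3 -c "
from arc import *
arc((.624,-.158),'R',np.linspace(.75,1.047,4),.1003)"
```

```text
d 0.0998 a now 0.652 yaw -43.6 p [ 0.5572 -0.2321  0.139 ] w 0.0088 f [ 2.2 -0.   4.2] t 26.525
0.75 [-0.0003, -0.0099, -0.0002] 0.098
0.849 [0.0009, -0.0197, -0.0004] 0.197
0.948 [0.0031, -0.0294, -0.0006] 0.296
1.047 [0.0062, -0.0388, -0.0008] 0.395
```

send_rows(steps=[0.0,-0.0003,-0.0099,0.0,0.098,0.0,0.0009,-0.0197,0.0,0.197,0.0,0.0031,-0.0294,0.0,0.296,0.0,0.0062,-0.0388,0.0,0.395,0.0,0.0062,-0.0388,0.0,0.395,0.0,0.0062,-0.0388,0.0,0.395])

```text
time: 27.28
position: [0.5343, -0.2004, 0.139]
tool_rot: [0.978, 0.207, 0.014, 0.005]
ft_force: [1.5, 3.6, 6.2]
grip_width: 0.0091
```

```bash
python3 -c "
from wl import *
arc((.624,-.158),'R',[1.047],.1)
ang('18','R')"
```

```text
d 0.0992 a now 1.047 yaw -66.1 p [ 0.5343 -0.2004  0.139 ] w 0.0091 f [1.5 3.6 6.2] t 27.275
1.047 [-0.0008, 0.0001, -0.0] -0.0
scene 73 a 1.057 [ 0.5518 -0.1897] [ 0.465 -0.232] [ 0.605 -0.164]
top 114 a 1.058 [ 0.5521 -0.1898] [ 0.466 -0.232] [ 0.605 -0.163]
wrist 3393 a 1.066 [ 0.5628 -0.1861] [ 0.494 -0.22 ] [ 0.608 -0.163]
```

View pics/t18.png

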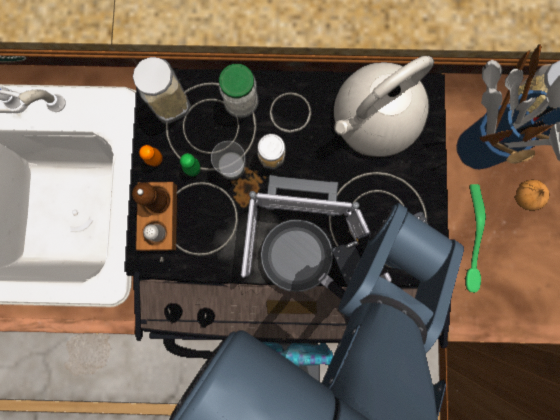

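The right wing is at about 1.05–1.06 rad in the three views; the top view also shows the left wing square at (249,235). Release, lift and back away.

send_rows(steps=[0.03,0.0,0.0,0.0,0.0,0.05,0.0,0.0,0.0,0.0,0.05,0.0,0.0,0.0,0.0,0.05,0.0,0.0,0.0,0.0,0.05,0.0,0.0,-0.03,0.0,0.05,0.0,0.0,-0.08,0.0,0.05,0.0,0.0,-0.13,0.0,0.05,0.0,0.0,-0.15,0.0])

```text
time: 28.42
position: [0.5311, -0.2006, 0.2924]
tool_rot: [0.978, 0.207, 0.016, 0.007]
ft_force: [-0.9, -0.1, -0.7]
grip_width: 0.0503
```

```bash
python3 -c "
from wl import *
go((.43,-.32,.3,-66))"
```

```text
t 28.43 p [ 0.5311 -0.2006  0.2924] yaw -66.1 w 0.0503 f [-0.9 -0.1 -0.7] z [ 0.034  -0.0075 -0.9994] q6 0.59
(0.43, -0.32, 0.3, -66) -> [-0.1405, 0.0684, -0.0101] -0.003
```

send_rows(steps=[0.05,-0.045,0.022,-0.01,0.0,0.05,-0.09,0.045,-0.01,0.0,0.05,-0.14,0.068,-0.01,0.0,0.05,-0.14,0.068,-0.01,0.0,0.05,-0.14,0.068,-0.01,0.0,0.05,-0.14,0.068,-0.01,0.0])

```text
time: 29.18
position: [0.431, -0.3184, 0.2998]
tool_rot: [0.978, 0.208, 0.016, 0.007]
ft_force: [0.2, 0.0, 0.1]
grip_width: 0.0499
```

```bash
python3 -c "
from wl import *
ang('20','R',('scene','top'));ang('21','L',('scene','top'))
for f in('s20','t20'):
  P=cloud(ld(f)).reshape(-1,3)
  for nm,c,hi in(('mill',(.643,.3),.18),('salt',(.5645,.296),.12)):
    k=P[(np.hypot(P[:,0]-c[0],P[:,1]-c[1])<.034)&(P[:,2]>.055)&(P[:,2]<hi)];print(f,nm,len(k),np.sort(k[:,2])[-5:].round(4),circ(k[:,:2])[0])
go()
print(robot.get_obs()['joint_velocities'].round(3))
"
```

```text
scene 151 a 1.056 [ 0.5379 -0.1969] [ 0.465 -0.233] [ 0.606 -0.165]
top 293 a 1.058 [ 0.5338 -0.1981] [ 0.466 -0.232] [ 0.605 -0.163]
scene 193 a 1.564 [0.5437 0.07  ] [0.468 0.06 ] [0.622 0.079]
top 279 a 1.578 [0.5446 0.0688] [0.47 0.06] [0.622 0.078]
s20 mill 597 [0.1601 0.1603 0.1619 0.1621 0.1627] [0.64102734 0.30284981]
s20 salt 253 [0.1005 0.1009 0.1012 0.1012 0.1013] [0.56146036 0.29611211]
t20 mill 606 [0.1592 0.1594 0.1594 0.1597 0.1608] [0.64327742 0.29907427]
t20 salt 257 [0.1013 0.1014 0.1016 0.1017 0.1025] [0.56403248 0.29122114]
t 29.38 p [ 0.4309 -0.3186  0.2999] yaw -66.0 w 0.05 f [ 0.9  0.2 -0.9] z [ 0.034  -0.0073 -0.9994] q6 0.29
[-0.005  0.001 -0.002  0.001  0.    -0.002]
```

View pics/s20.png

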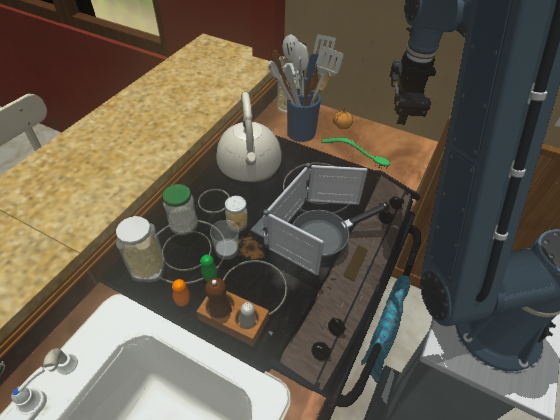

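View pics/t20.png

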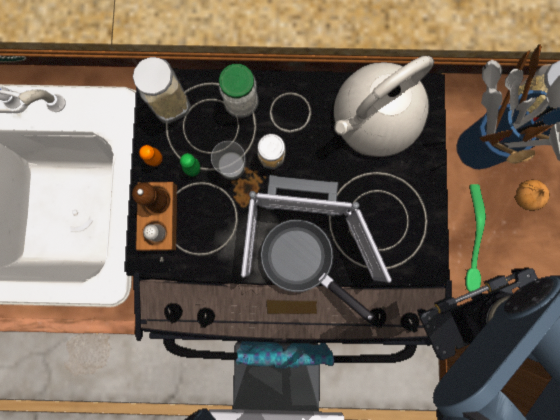

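Both pictures show the mill and salt in the block at (150,197) and (153,233) in the top view. The left wing is square at (249,235) and the right wing opens at (370,240), clear of the pan handle. The pan and bystanders look unmoved and the arm is clear, so I'm handing in.

```bash
python3 -c "
from rig import hand_in
print(hand_in())"
```

```text
the job is handed in; nothing more can be done
None
```

The hob is set up as asked, and I handed the job in at about 29 s of the 69 s allowed; the hand-in gives no verdict.

- **Salt and mill:** The salt shaker is in the small well and the pepper mill in the large one. Both look upright and fully down, with tops at 0.100 m and 0.160 m. From the wrist and scene views after placing, both were about 1–4 mm off the well centres, inside the 10 mm limit. A rougher last check gave up to about 5 mm.
- **Wings:** The left wing stands at about 1.56–1.58 rad (target 1.571) and the right at about 1.056–1.058 rad (target 1.047). Both were measured after letting go, from the scene and top cameras.
- **Everything else:** In the last pictures the pan, jar, tumbler and look-alikes are where they were; I compared these by eye, not by measurement. The arm is clear of everything.

**What went wrong:** The salt shaker slid about 24 mm down in the grip while I lifted it, until the fingers held only its cap. I re-measured it hanging and corrected its position before lowering it, and it did not tip.

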